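# Fetch the scrubbing brush from behind the row on the laundry shelf

### The arm

A 6-joint arm with a two-finger parallel gripper is mounted at the origin on the work surface. World frame = base frame: x ahead of the robot, y to its left, z up, the work surface at z = 0. Lengths are in mm, angles in rad, forces in N, time in s.
With the tool pointing down it reaches from about 350 to 975 mm from the base axis. Payload 7.1 kg.
Tool frame: the origin (TCP) lies midway between the tips of the shut fingers; the grasp point (between the pads) lies 19 mm behind it; z points along the fingers, y is the line along which they close (so a half turn about z gives the same grasp; the last joint's range is limited). The gripper opens to 88 mm and grips with 3 to 60 N. Pads are 20 mm wide; open, the fingers measure 115 mm over their backs; the gripper's body (75 mm by 178 mm) begins 61 mm behind the grasp point.
Start: joints at [-1.341, 0.423, 1.63, -0, 1.089, -0.019], TCP at [153.92, -605.734, 222.675] pointing down, gripper open.
Joint ranges: [-3, 3], [-0.9, 2.11], [0.09, 2.58], [-1.31, 4.45], [0.11, 2.69], [-2.54, 2.54]. Speed limits (rad/s): [2.39, 2.39, 3.01, 3.14, 3.14, 3.14].

### API

Orientations are given as a rotation vector (axis times angle).
In Python, from workcell import status, eyes, ticket gives the robot as it stands.
- The arm moves only by the shell command python3 -m jog 'ROWS' [OPENING]. ROWS is a JSON list of rows, 1 to 5 of them, each of 6 numbers: dx, dy, dz in mm, then a rotation vector rx, ry, rz in rad; each row shifts and turns the commanded pose from where the row before left it, along the tool's axes as they then stand; what a row does not reach is not made up. A row lasts 1/12 s, in which the tool goes at most 41.7 mm and 0.125 rad, less where a joint would pass 70% of its speed; a pose out of reach is approached as far as the arm can. OPENING is the finger opening in mm, set as the command begins (- or left out keeps the last). The fingers move at their own pace and stop on an object; the grip force is fixed at half the most. Time passes only in rows, so rows that do not move let the fingers close. It prints the time, the measured TCP pose, the force, the opening and the grip force at its end.
- status.get_obs(): the state, without advancing time (a new reading comes with each control period).
- eyes.get_image(name): name is "scene" or "top" or "wrist"; returns a dict with "img" (480x640x3 uint8, red, green, blue), "range_z" (480x640 float32, mm along the optical axis (not along the pixel's ray), 0 where there is no reading), "fx", "fy", "cx", "cy" (pixels), "R" (3x3) and "t" (3): a world point X has camera coordinates R X + t. Camera axes: x right, y down, z forward; pixel columns grow to the right and rows downward; lengths in mm; the calibration is good to about 2 mm. The wrist camera is an equidistant fisheye: a pixel r from the principal point sees the ray r / f radians off the axis. A picture is of the moment at which its call begins.
- ticket.close_job(): hands the job in; it is judged then, once.
The state is a dict: "t": time; "qpos": joint angles; "qvel": joint speeds; "joint_torque": joint torques, N m; "ee_pos": TCP position; "orientation": TCP orientation; "ft_force": force on the tool from outside, world axes, zero at the start; "moment": the same for the moment, N m; "width": finger opening in mm; "grasp_force": force on a finger pad.
Only numpy, scipy, OpenCV 4.12 (cv2) and the standard library are available. Lean on these libraries where they do the work, as an engineer would, in place of code of your own. Each camera call takes 0.05 s, during which the arm holds its last target. There are 200 camera calls.

### The job

Clear the tin, the soap dispenser and the aerosol can that stand along the front of the slatted shelf onto the white tray, then fetch the nylon brush from behind them and lay it level across the wash bowl, bristles down, both its bare ends resting on the rim. Then put the three things back upright, each on the very spot where it stood. Set things down rather than dropping them, knock nothing over, and leave the stacked caps and the soap dish as they are.

Things in the scene. Friction and masses are not known exactly. Their poses are not given: they have to be found in the camera images.
- shelf: low slatted wooden shelf, fixed, 208 (x) by 390 (y) mm, deck top 60 mm above the worktop; rail along its far (+x) edge to 25 mm above the deck. Origin: on the worktop under its middle; x front to back, y along the slats. The three things stand in a row along y 42 mm in front of the middle line, 78 mm apart; the brush lies along y, 27 mm behind that line, 6 mm or more clear of the row.
- tray: white enamelled tray, 236 (x) by 130 (y) mm outside, rim 18 mm high and 4 mm thick, inner floor 4 mm above the worktop; empty. Origin: centre of its underside; x along its length. Fixed. It has room for the three things in one line along its x, 74 mm apart.
- bowl: stainless steel round wash bowl standing loose on the worktop, rim diameter 156 mm, wall 4 mm, 66 mm high, narrowing downward; empty, 0.6 kg. Origin: centre of its underside, rim plane 66 mm above it.
- brush: grey plastic scrubbing brush, white nylon bristles, 210 mm long (x), top 40 mm above the origin. Bristle field 84 x 38 mm, 22 mm tall, under the middle; the back's flat underside is 22 mm above the origin: middle part 112 long, 46 wide (y), 18 mm thick, bare ends 36 wide, 14 mm thick. Origin: centre of the bristle tips, under the centre of mass; z up to the back. 0.14 kg.
- tin: closed round steel tin, diameter 62 mm, 80 mm high (the recessed lid's knob adds 2 mm), straight sides. Origin: centre of its underside, z up. 0.2 to 0.45 kg.
- dispenser: small green push dispenser of hand soap: round body 60 mm in diameter, straight to 86 mm, then shoulder and white pump head, 124 mm high in all; the short spout points along its -x and reaches 26 mm from the axis, within the body's outline. Origin: centre of its underside, z up. About 0.2 to 0.35 kg.
- can: slim aerosol can, white and aluminium with its own white cap: diameter 52 mm, straight to 116 mm, cap 42 mm across, 149 mm high in all. Origin: centre of its underside, z up. About 0.2 to 0.4 kg.
- cap_top: the uppermost (red) of three loose plastic aerosol caps stacked at one end of the shelf behind the row, each 54 mm across and 38 mm high, stack 114 mm high. Origin: centre of the top cap's underside. To be left alone.
- soap_dish: white soap dish with a bar of soap, 94 (x) by 60 (y) mm, 26 mm high, at the other end of the shelf. Origin: centre of its underside. To be left alone.

How it is judged (in metres and radians):
On the way, in this order (a step that is already met when the one before it is completed fails the run):
1. the tin, the dispenser and the can all stand upright on the tray, released, with the brush still on the shelf (x of tin in the frame of tray between -0.1 and 0.1 m and y of tin in the frame of tray between -0.055 and 0.055 m and z of each of tin, dispenser, can in the frame of tray below 0.012 m and angle between each of tin, dispenser, can's own z axis and vertical below 0.1 rad and contact force between the fingers and tin below 0.1 N and x of dispenser in the frame of tray between -0.1 and 0.1 m and y of dispenser in the frame of tray between -0.055 and 0.055 m and contact force between the fingers and dispenser below 0.1 N and x of can in the frame of tray between -0.1 and 0.1 m and y of can in the frame of tray between -0.055 and 0.055 m and contact force between the fingers and can below 0.1 N and distance of brush from where it was at the start of the episode below 0.03 m), for 0.2 s.
2. the brush lies level across the bowl, bristles down, its ends on the rim, released (horizontal distance between brush and bowl below 0.03 m and z of brush in the frame of bowl between 0.039 and 0.05 m and angle between each of brush, bowl's own z axis and vertical below 0.1 rad and contact force between the fingers and brush below 0.1 N), for 0.3 s.
At the end, for the whole second after the job is handed in: Tin, dispenser and can upright (0.1 rad), each within 15 mm of its starting spot; brush level (0.1 rad) across the bowl, bristles down, back on the rim, its middle within 30 mm of the bowl's centre; top cap and soap dish within 20 mm of where they were; all released and at rest (all of step 2 and linear speed of each of tin, dispenser, can, brush below 0.02 m/s and distance of each of tin, dispenser, can from where it was at the start of the episode below 0.015 m and angle between each of tin, dispenser, can's own z axis and vertical below 0.1 rad and contact force between the fingers and tin below 0.1 N and contact force between the fingers and dispenser below 0.1 N and contact force between the fingers and can below 0.1 N and distance of each of cap_top, soap_dish from where it was at the start of the episode below 0.02 m); the robot touches nothing.
It fails at once if the stacked caps or the soap dish were disturbed (more than 20 mm) (distance of any of cap_top, soap_dish from where it was at the start of the episode above 0.02 m).
It fails at once if the tin, the dispenser or the can was knocked over (angle between any of tin, dispenser, can's own z axis and vertical above 0.7 rad).
It fails at once if a thing was dropped (let go and falling faster than 0.7 m/s, some 25 mm of fall) ((contact force between the fingers and tin below 0.05 N and linear speed of tin above 0.7 m/s) or (contact force between the fingers and dispenser below 0.05 N and linear speed of dispenser above 0.7 m/s) or (contact force between the fingers and can below 0.05 N and linear speed of can above 0.7 m/s) or (contact force between the fingers and brush below 0.05 N and linear speed of brush above 0.7 m/s)).
It also fails if it takes over 149 s, if anything falls off the work surface, if the arm or the gripper's body presses on something with over 40 N, if the wrist force passes 120 N, or if a joint passes its speed limit or range.

## Working session

There is one attempt and no reset: what is moved stays moved. The work goes in short steps, Python scripts to look and compute and a shell command to move; the robot and the scene stay as the last step left them, time stands still between calls to the robot, and variables do not carry over. Pictures are saved under pics/ and viewed, at most 14 in all, crops included, and the job is handed in when it is done.

```bash
ls; mkdir -p pics
python3 - <<'E'
from workcell import status, eyes
import cv2,numpy as np
print(status.get_obs())
for n in("scene","top"):
    d=eyes.get_image(n); cv2.imwrite(f"pics/{n}0.png",d["img"][:,:,::-1]); np.savez(f"pics/{n}0.npz",**d)
    print(n,d["fx"],d["fy"],d["cx"],d["cy"],d["R"],d["t"])
E
```

```text
pics
{'t': 0.0, 'qpos': array([-1.34098719e+00,  4.23852956e-01,  1.63069815e+00,  1.38648995e-05,
        1.08859602e+00, -1.90047357e-02]), 'qvel': array([-0.00023614,  0.00080073,  0.00119583,  0.00067965,  0.00107785,
        0.0010593 ]), 'joint_torque': array([ 1.70517782e-03, -5.44614959e+01, -2.73668164e+01,  6.44558505e-02,
        2.27422547e-02, -1.16561046e-04]), 'ee_pos': array([ 153.80625541, -605.1971258 ,  221.89093428]), 'orientation': array([-3.11577871e+00, -3.89626511e-01,  2.37592793e-04]), 'ft_force': array([-0.11188676,  0.07992277, -0.06188352]), 'moment': array([-0.05084117, -0.05982926, -0.01542957]), 'grasp_force': 0.0, 'width': 87.91538946044693}
scene 444.91198373315115 444.91198373315115 312.8926769358511 244.7375176923027 [[-0.67855123  0.73453797 -0.00471101]
 [ 0.58517269  0.53667174 -0.60791148]
 [-0.4440058  -0.41525583 -0.79399083]] [ 415.09109338 -276.16078693 1159.17148722]
top 595.7101945841445 595.7101945841445 322.0578007965361 244.23295099269518 [[-0.02762455 -0.99961721 -0.0015227 ]
 [-0.99115772  0.02758848 -0.12978928]
 [ 0.12978161 -0.00207613 -0.99154043]] [   7.71848361  592.71109029 1449.92446609]
```

View pics/scene0.png

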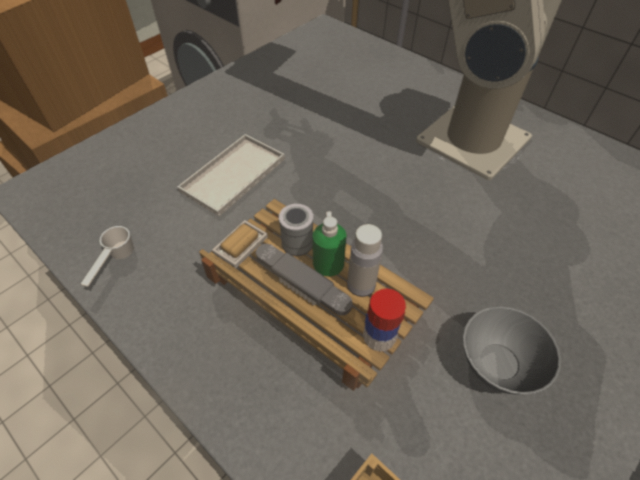

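View pics/top0.png

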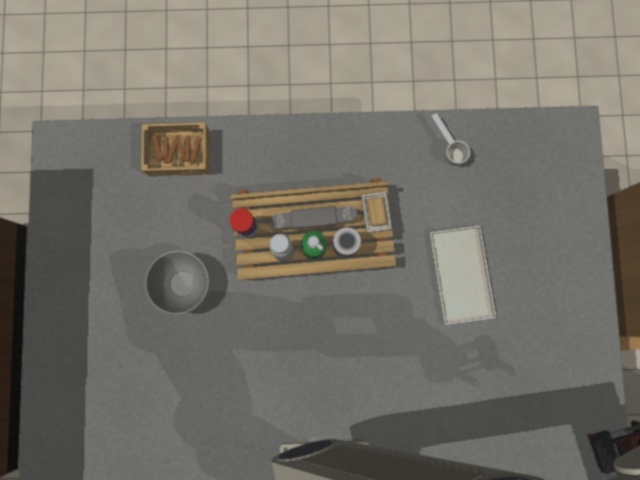

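The scene view shows tin (296,230), dispenser (329,245), can (366,260), brush (305,275), caps (384,320), bowl (510,350) and tray (232,172). In the top view the same things sit at tin (347,241), dispenser (314,244), can (280,246), brush (315,217), bowl (178,282) and tray (463,275).

```bash
cat > h.py <<'E'
import numpy as np,cv2
from scipy.optimize import least_squares
def cloud(d):
    z=d["range_z"].astype(float); v,u=np.mgrid[:480,:640]
    P=np.stack([(u-d["cx"])/d["fx"]*z,(v-d["cy"])/d["fy"]*z,z],-1)
    return (P-d["t"])@d["R"], z>0      # R^T (P-t)
def proj(d,X):
    c=d["R"]@np.array(X,float)+d["t"]; return c[:2]/c[2]*d["fx"]+[d["cx"],d["cy"]]
def fitc(p,r):
    f=lambda c:np.hypot(p[:,0]-c[0],p[:,1]-c[1])-r
    s=least_squares(f,np.median(p,0),loss="soft_l1",f_scale=2); return s.x,np.sqrt(np.mean(s.fun**2))
E
python3 - <<'E'
from h import *
C={}
for n in("scene","top"):
    d=dict(np.load(f"pics/{n}0.npz")); C[n]=(d,*cloud(d))
def roi(n,u0,u1,v0,v1):
    d,P,m=C[n]; return P[v0:v1,u0:u1][m[v0:v1,u0:u1]]
R={"tin":((275,318,200,260),(332,362,226,257)),"disp":((310,350,208,280),(299,329,229,260)),"can":((347,388,222,300),(266,294,231,262)),
"brush":((255,355,245,312),(271,358,203,228)),"bowl":((460,560,305,395),(145,211,248,316)),"tray":((175,290,130,215),(428,497,223,327)),"caps":((364,406,288,350),(228,258,204,238)),"dish":((212,268,222,264),(360,392,190,233))}
for k,(a,b) in R.items():
    for n,r in(("scene",a),("top",b)):
        p=roi(n,*r); z=p[:,2]
        print(k,n,"zmax",np.percentile(z,[90,97,99.5]).round(1))
rad={"tin":(31,75,130),"disp":(30,80,140),"can":(26,75,170),"caps":(27,75,160)}
for k,(r,z0,z1) in rad.items():
    for n,q in zip(("scene","top"),R[k]):
        p=roi(n,*q); p=p[(p[:,2]>z0)&(p[:,2]<z1)]
        print(k,n,len(p),fitc(p[:,:2],r))
    p=roi("top",*R[k]); zt=np.percentile(p[:,2],98); t=p[p[:,2]>zt-5]; print("  top mean",t.mean(0).round(1),len(t))
for n,q in zip(("scene","top"),R["bowl"]):
    p=roi(n,*q); p=p[p[:,2]>61]; print("bowl",n,len(p),fitc(p[:,:2],76),p[:,2].mean())
for k,z0,z1 in(("tray",12,30),("brush",88,110)):
  for n,q in zip(("scene","top"),R[k]):
    p=roi(n,*q); p=p[(p[:,2]>z0)&(p[:,2]<z1)]
    if len(p)>5:print(k,n,len(p),cv2.minAreaRect(p[:,:2].astype(np.float32)),p.mean(0).round(1),np.percentile(p[:,2],[10,50,90]))
for n,q in zip(("scene","top"),((200,440,200,395),(228,400,180,284))):
    p=roi(n,*q); p=p[(p[:,2]>54)&(p[:,2]<66)]; print("deck",n,len(p),cv2.minAreaRect(p[:,:2].astype(np.float32)),np.median(p[:,2]))
    p=roi(n,*q);p=p[(p[:,2]<10)];print(np.median(p[:,2]))
E
```

```text
tin scene zmax [142.3 146.2 155.6]
tin top zmax [142.3 144.2 146.3]
disp scene zmax [159.6 183.9 185.6]
disp top zmax [179.1 183.4 186.7]
can scene zmax [208.5 210.  210.8]
can top zmax [208.5 211.1 212.9]
brush scene zmax [107.2 143.1 172.6]
brush top zmax [100.4 102.6 104.7]
bowl scene zmax [62.  66.4 68. ]
bowl top zmax [58.8 65.4 68.9]
tray scene zmax [ 13.9  58.8 140.7]
tray top zmax [ 8.9 17.  21.1]
caps scene zmax [174.8 175.7 176.5]
caps top zmax [174.6 176.9 178.8]
dish scene zmax [88.1 96.6 98.2]
dish top zmax [86.  88.7 90.8]
tin scene 808 (array([624.37827859, -25.71222063]), np.float64(9.652079024842534))
tin top 63 (array([586.37665401, -67.26117957]), np.float64(0.3732772183620041))Traceback (most recent call last):
  File "<stdin>", line 18, in <module>
TypeError: roi() missing 2 required positional arguments: 'v0' and 'v1'
```

Run:
```python
from h import *
C={}
for n in("scene","top"):
    d=dict(np.load(f"pics/{n}0.npz")); C[n]=(d,*cloud(d))
def roi(n,u0,u1,v0,v1):
    d,P,m=C[n]; return P[v0:v1,u0:u1][m[v0:v1,u0:u1]]
R={"tin":((275,318,200,260),(332,362,226,257)),"disp":((310,350,208,280),(299,329,229,260)),"can":((347,388,222,300),(266,294,231,262)),
"brush":((255,355,245,312),(271,358,203,228)),"bowl":((460,560,305,395),(145,211,248,316)),"tray":((175,290,130,215),(428,497,223,327)),"caps":((364,406,288,350),(228,258,204,238)),"dish":((212,268,222,264),(360,392,190,233))}
for k,r,zt in(("tin",31,(136,150)),("disp",30,(138,152)),("can",21,(202,216)),("caps",27,(170,180))):
    for n,q in zip(("scene","top"),R[k]):
        p=roi(n,*q); p=p[(p[:,2]>zt[0])&(p[:,2]<zt[1])]
        if len(p)<10: print(k,n,len(p));continue
        c=np.median(p[:,:2],0); p=p[np.hypot(*(p[:,:2]-c).T)<r+5]
        print(k,n,len(p),"mean",p.mean(0).round(1),"mec",cv2.minEnclosingCircle(p[:,:2].astype(np.float32)),"bbox mid",((p.max(0)+p.min(0))/2).round(1)[:2])
for k,r,z0,z1 in(("tin",31,75,135),("disp",30,75,140),("can",26,75,170)):
    p=roi("scene",*R[k]); p=p[(p[:,2]>z0)&(p[:,2]<z1)]
    c=roi("top",*R[k][1]); c=c[c[:,2]>np.percentile(c[:,2],85)-6].mean(0)[:2]
    p=p[np.hypot(*(p[:,:2]-c).T)<r+8]; print(k,"side fit",len(p),fitc(p[:,:2],r))
for n,q in zip(("scene","top"),R["bowl"]):
    p=roi(n,*q); p=p[(p[:,2]>61)&(p[:,2]<75)]; print("bowl",n,len(p),fitc(p[:,:2],76),cv2.minEnclosingCircle(p[:,:2].astype(np.float32)),p[:,2].mean())
for k,z0,z1 in(("tray",10,25),("tray",2,25),("brush",92,110),("brush",86,110),("dish",72,95)):
  for n,q in zip(("scene","top"),R[k]):
    p=roi(n,*q); p=p[(p[:,2]>z0)&(p[:,2]<z1)]
    if len(p)>5:print(k,n,len(p),cv2.minAreaRect(p[:,:2].astype(np.float32)),p.mean(0).round(1),np.percentile(p[:,2],[10,50,90]).round(1))
for n,q in zip(("scene","top"),((200,440,200,395),(228,400,180,284))):
    p=roi(n,*q); g=p[(p[:,2]>54)&(p[:,2]<66)]; print("deck",n,len(g),cv2.minAreaRect(g[:,:2].astype(np.float32)),np.median(g[:,2]),np.median(p[p[:,2]<10][:,2]))
```

```text
tin scene 729 mean [589.6 -63.2 141.4] mec ((587.9716186523438, -64.79210662841797), 32.06983184814453) bbox mid [587.9 -65. ]
tin top 500 mean [585.5 -66.6 140.1] mec ((586.1077270507812, -67.40780639648438), 31.660436630249023) bbox mid [585.6 -66.9]
disp scene 244 mean [599.7  26.3 146.7] mec ((588.468994140625, 16.508516311645508), 28.977954864501953) bbox mid [589.7  18. ]
disp top 203 mean [579.3  10.7 147.7] mec ((582.0918579101562, 10.998565673828125), 30.447851181030273) bbox mid [581.6  11.2]
can scene 480 mean [580.2  89.6 208.6] mec ((577.8975830078125, 87.73626708984375), 21.47687530517578) bbox mid [578.3  87.8]
can top 264 mean [575.3  85.8 207.3] mec ((575.4617919921875, 85.46885681152344), 20.851987838745117) bbox mid [575.9  85.8]
caps scene 910 mean [640.5 177.9 174.2] mec ((639.3336791992188, 177.3853759765625), 27.41187286376953) bbox mid [639.4 177. ]
caps top 354 mean [636.2 175.  173.4] mec ((636.9732666015625, 174.75657653808594), 27.041099548339844) bbox mid [636.2 174.2]Traceback (most recent call last):
  File "<stdin>", line 16, in <module>
TypeError: roi() missing 2 required positional arguments: 'v0' and 'v1'
```

Run:
```python
from h import *
C={}
for n in("scene","top"):
    d=dict(np.load(f"pics/{n}0.npz")); C[n]=(d,*cloud(d))
def roi(n,u0,u1,v0,v1):
    d,P,m=C[n]; return P[v0:v1,u0:u1][m[v0:v1,u0:u1]]
R={"brush":((255,355,245,312),(271,358,203,228)),"bowl":((460,560,305,395),(145,211,248,316)),"tray":((175,290,130,215),(428,497,223,327)),"dish":((212,268,222,264),(360,392,190,233))}
for k,r,q,z0,z1,c in(("tin",31,(275,318,200,260),75,135,(587,-66)),("disp",30,(310,350,208,280),75,140,(583,11)),("can",26,(347,388,222,300),75,170,(576.5,86.5))):
    p=roi("scene",*q); p=p[(p[:,2]>z0)&(p[:,2]<z1)]
    p=p[np.hypot(*(p[:,:2]-c).T)<r+6]; print(k,"side fit",len(p),fitc(p[:,:2],r))
for n,q in zip(("scene","top"),R["bowl"]):
    p=roi(n,*q); p=p[(p[:,2]>61)&(p[:,2]<75)]; print("bowl",n,len(p),fitc(p[:,:2],76),cv2.minEnclosingCircle(p[:,:2].astype(np.float32)),p[:,2].mean())
for k,z0,z1 in(("tray",10,25),("tray",2,25),("brush",92,110),("brush",86,110),("dish",72,95)):
  for n,q in zip(("scene","top"),R[k]):
    p=roi(n,*q); p=p[(p[:,2]>z0)&(p[:,2]<z1)]
    if len(p)>5:print(k,n,len(p),cv2.minAreaRect(p[:,:2].astype(np.float32)),p.mean(0).round(1),np.percentile(p[:,2],[10,50,90]).round(1))
for n,q in zip(("scene","top"),((200,440,200,395),(228,400,180,284))):
    p=roi(n,*q); g=p[(p[:,2]>54)&(p[:,2]<66)]; print("deck",n,len(g),cv2.minAreaRect(g[:,:2].astype(np.float32)),np.median(g[:,2]),np.median(p[p[:,2]<10][:,2]))
```

```text
tin side fit 638 (array([626.49379575, -26.6903176 ]), np.float64(10.188436946981913))
disp side fit 677 (array([624.86888267,  45.51538356]), np.float64(9.862237372738008))
can side fit 931 (array([577.35086504,  87.74963936]), np.float64(0.6035612110858827))
bowl scene 971 (array([509.6687607 , 349.26529006]), np.float64(1.9263457187984045)) ((508.75360107421875, 349.7018127441406), 78.22989654541016) 65.21494846431355
bowl top 349 (array([505.9393066 , 346.87588097]), np.float64(2.1890856623967823)) ((506.23419189453125, 347.3439636230469), 77.33436584472656) 64.90116387482325
tray scene 863 ((510.6658935546875, -358.8397216796875), (239.2702178955078, 135.30862426757812), 6.747416973114014) [ 515.3 -357.    16.1] [11.4 16.5 19.7]
tray top 619 ((509.11846923828125, -360.3589782714844), (235.79408264160156, 132.8936767578125), 6.306365966796875) [ 510.3 -362.3   15.6] [11.  15.4 20.1]
tray scene 5048 ((505.61285400390625, -383.0821533203125), (306.6378173828125, 301.55999755859375), 44.59034729003906) [ 510.3 -365.9    6.5] [ 2.5  4.8 15.7]
tray top 3485 ((511.37261962890625, -362.
[... 665 characters left out ...]
 207.80679321289062), 3.9988718032836914) [651.3   8.4  96.7] [ 92.   96.8 101.4]
dish scene 1095 ((668.0796508789062, -133.91748046875), (112.28019714355469, 111.40350341796875), 40.54111862182617) [ 673.  -135.2   82.2] [73.6 85.  87.6]
dish top 606 ((664.8416748046875, -144.7477264404297), (94.55967712402344, 59.38435745239258), 5.61844539642334) [ 664.5 -144.1   82. ] [73.7 82.7 88.2]
deck scene 7712 ((630.6119384765625, 14.013961791992188), (219.1754608154297, 390.3397216796875), 3.4131228923797607) 60.33421890977894 0.5312269449419152
deck top 6013 ((626.8133544921875, 11.810272216796875), (214.73931884765625, 389.0487365722656), 3.339881181716919) 58.87213728152784 -1.4544533965195676
```

```bash
cat > go.py <<'E'
# go.py x y z theta : tool-frame shift (at the present yaw) and turn about tool z needed to get there
import sys,numpy as np
from scipy.spatial.transform import Rotation as Q
from workcell import status
o=status.get_obs(); R=Q.from_rotvec(o["orientation"]).as_matrix()
a=[float(v) for v in sys.argv[1:]]
th=np.arctan2(R[1,0],R[0,0]); d=R.T@(np.array(a[:3])-o["ee_pos"])
print("shift",d.round(1),"rows>=",round(np.linalg.norm(d)/41.7,1),"yaw",round(th,3),"rz",round(th-a[3],3),"tilt",R[:,2].round(4),"q",o["qpos"].round(2),"F",o["ft_force"].round(1),"t",round(o["t"],2))
E
python3 -m jog '[[0,0,0,0,0,-0.12],[0,0,0,0,0,-0.12],[0,0,0,0,0,-0.12],[0,0,0,0,0,-0.12],[0,0,0,0,0,-0.12]]' 80
python3 -m jog '[[0,0,0,0,0,-0.12],[0,0,0,0,0,-0.12],[0,0,0,0,0,-0.12],[0,0,0,0,0,-0.12],[0,0,0,0,0,-0.12]]'
python3 -m jog '[[0,0,0,0,0,-0.12],[0,0,0,0,0,-0.07],[0,0,0,0,0,0]]'
python3 go.py 587 -66 222 1.637
```

```text
t: 0.52
ee_pos: [153.9, -605.4, 222.2]
orientation: [-2.858, -1.302, -0.0]
ft_force: [-0.3, 0.5, 0.2]
width: 80.2
grasp_force: 0.0
t: 0.93
ee_pos: [153.8, -605.4, 222.2]
orientation: [-2.346, -2.088, -0.001]
ft_force: [1.0, 0.8, -0.6]
width: 79.8
grasp_force: 0.0
t: 1.18
ee_pos: [153.9, -605.4, 222.3]
orientation: [-2.141, -2.298, -0.001]
ft_force: [0.2, -0.5, 0.2]
width: 80.2
grasp_force: 0.0
shift [507.6 470.    0.6] rows>= 16.6 yaw 1.641 rz 0.004 tilt [-2.e-04  8.e-04 -1.e+00] q [-1.34  0.42  1.63  0.    1.09 -1.41] F [ 0.2 -0.5  0.2] t 1.18
```

```bash
python3 -m jog '[[25,23,0,0,0,0],[25,23,0,0,0,0],[25,23,0,0,0,0],[25,23,0,0,0,0],[25,23,0,0,0,0]]' |sed -n 2p
python3 -m jog '[[25,23,0,0,0,0],[25,23,0,0,0,0],[25,23,0,0,0,0],[25,23,0,0,0,0],[25,23,0,0,0,0]]' |sed -n 2p
python3 -m jog '[[25,23,0,0,0,0],[25,23,0,0,0,0],[25,23,0,0,0,0],[25,23,0,0,0,0],[25,23,0,0,0,0]]' |sed -n 2p
python3 -m jog '[[25,23,0,0,0,0],[25,23,0,0,0,0],[25,23,0,0,0,0],[25,23,0,0,0,0],[0,0,0,0,0,0]]' |sed -n 2p
python3 go.py 587 -66 222 1.637
python3 - <<'E'
from h import *
from workcell import eyes
d=eyes.get_image("wrist"); cv2.imwrite("pics/w1.png",d["img"][:,:,::-1]); np.savez("pics/w1.npz",**d); print(d["fx"],d["cx"],d["cy"],d["R"],d["t"])
E
```

```text
ee_pos: [260.7, -471.7, 222.5]
ee_pos: [367.1, -339.2, 222.6]
ee_pos: [473.3, -206.6, 222.6]
ee_pos: [560.8, -98.3, 222.7]
shift [30.4 28.4  0.8] rows>= 1.0 yaw 1.64 rz 0.003 tilt [ 0.0021  0.001  -1.    ] q [-0.2   0.34  1.76  0.    1.04 -0.26] F [-0.7 -0.3  0.1] t 2.85
371.64829954431775 328.59222157360256 240.80530603447698 [[ 0.99760462  0.06909907  0.00321646]
 [ 0.06567989 -0.96078176  0.26941522]
 [ 0.02170665 -0.26855861 -0.96301874]] [-552.63677142 -162.16683918  350.93591712]
```

View pics/w1.png

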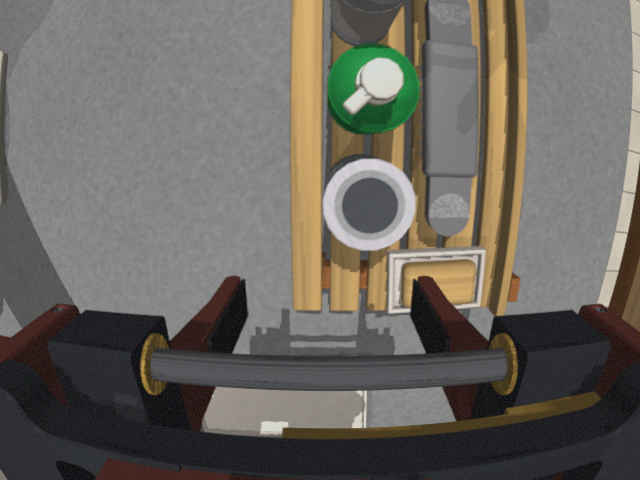

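The wrist view shows tin top at (370,205), dispenser (373,88), brush back at (450,110), soap dish (436,280) and the fingers either side at rows 280–400. I'll check the positions against this third view.

```bash
cat >> h.py <<'E'
def fish(d,u,v,z):
    p=np.array([u-d["cx"],v-d["cy"]]); r=np.hypot(*p); a=r/d["fx"]
    c=np.array([*(p/r*np.sin(a)),np.cos(a)]); w=d["R"].T@c; o=-d["R"].T@d["t"]
    return o+w*(z-o[2])/w[2]
E
python3 - <<'E'
from h import *
d=dict(np.load("pics/w1.npz"))
for n,u,v,z in(("tin",369.5,204.5,140),("brush near end",449,235,96),("brush mid",451,109,100)):print(n,fish(d,u,v,z).round(1))
E
python3 -m jog '[[30,29,0,0,0,0],[0,0,0,0,0,0],[0,0,0,0,0,0]]' |sed -n 2p
python3 go.py 587 -66 107 1.637
```

```text
tin [585.3 -64.3 140. ]
brush near end [660.1 -91.7  96. ]
brush mid [648.3  10.2 100. ]
ee_pos: [584.5, -70.1, 222.4]
shift [  3.9   2.9 115.4] rows>= 2.8 yaw 1.639 rz 0.002 tilt [-5.e-04 -1.e-04 -1.e+00] q [-0.14  0.37  1.71 -0.    1.06 -0.21] F [ 0.8 -0.1 -0. ] t 3.15
```

```bash
python3 -m jog '[[4,2,25,0,0,0],[0,0,30,0,0,0],[0,0,30,0,0,0],[0,0,30,0,0,0],[0,0,0,0,0,0]]' |sed -n 2,4p
python3 -m jog '[[0,0,0,0,0,0],[0,0,0,0,0,0]]'
python3 go.py 587 -66 107 1.637
```

```text
ee_pos: [581.1, -67.0, 102.5]
orientation: [-2.142, -2.288, 0.01]
ft_force: [-1.4, 0.4, 0.0]
t: 3.73
ee_pos: [586.6, -67.1, 109.0]
orientation: [2.146, 2.293, 0.001]
ft_force: [0.1, -0.1, 0.2]
width: 80.1
grasp_force: 0.0
shift [1.  0.5 2. ] rows>= 0.1 yaw 1.637 rz 0.0 tilt [ 1.1e-03 -2.0e-04 -1.0e+00] q [-0.13  0.52  1.78 -0.    0.84 -0.2 ] F [ 0.1 -0.1  0.2] t 3.73
```

```bash
python3 -m jog '[[1,0,1,0,0,0],[0,0,0,0,0,0],[0,0,0,0,0,0],[0,0,0,0,0,0],[0,0,0,0,0,0]]' 40
python3 -m jog '[[0,0,0,0,0,0],[0,0,0,0,0,0],[0,0,0,0,0,0]]'
python3 go.py 583.5 -351 160 0.113
```

```text
t: 4.15
ee_pos: [586.8, -65.3, 108.1]
orientation: [2.143, 2.295, 0.001]
ft_force: [-2.1, -0.7, 6.7]
width: 61.9
grasp_force: 30.0
t: 4.4
ee_pos: [586.8, -65.3, 108.1]
orientation: [2.143, 2.295, 0.001]
ft_force: [-2.1, 0.0, 7.2]
width: 61.5
grasp_force: 30.0
shift [-284.9  -22.7  -51.8] rows>= 7.0 yaw 1.639 rz 1.526 tilt [ 1.7e-03 -4.0e-04 -1.0e+00] q [-0.13  0.52  1.78 -0.    0.84 -0.2 ] F [-2.1  0.   7.2] t 4.4
```

```bash
python3 -m jog '[[0,0,-10,0,0,0],[0,0,-20,0,0,0],[0,0,-20,0,0,0],[-15,-2,0,0,0,0],[-30,-2,0,0,0,0]]' 
python3 -m jog '[[-30,-2,0,0,0,0],[-30,-2,0,0,0,0],[-30,-2,0,0,0,0],[-30,-2,0,0,0,0],[-30,-3,0,0,0,0]]' |sed -n 2p
python3 -m jog '[[-30,-3,0,0,0,0],[-30,-3,0,0,0,0],[-20,-2,0,0,0,0],[-10,-1,0,0,0,0],[0,0,0,0,0,0.1]]' |sed -n 2p
python3 -m jog '[[0,0,0,0,0,0.12],[0,0,0,0,0,0.12],[0,0,0,0,0,0.12],[0,0,0,0,0,0.12],[0,0,0,0,0,0.12]]' |sed -n 2p
python3 -m jog '[[0,0,0,0,0,0.12],[0,0,0,0,0,0.12],[0,0,0,0,0,0.12],[0,0,0,0,0,0.12],[0,0,0,0,0,0.12]]' |sed -n 2p
python3 -m jog '[[0,0,0,0,0,0.12],[0,0,0,0,0,0.1],[0,0,0,0,0,0],[0,0,0,0,0,0]]'
python3 go.py 583.5 -351 53 0.113
```

```text
t: 4.82
ee_pos: [585.9, -108.5, 158.6]
orientation: [2.14, 2.298, 0.003]
ft_force: [0.4, -0.2, -3.1]
width: 61.9
grasp_force: 30.0
ee_pos: [584.1, -261.9, 157.1]
ee_pos: [581.1, -353.1, 156.8]
ee_pos: [581.4, -350.0, 156.7]
ee_pos: [581.5, -350.0, 156.8]
t: 6.82
ee_pos: [581.5, -350.3, 156.7]
orientation: [-3.135, -0.192, 0.001]
ft_force: [-0.5, 0.5, -3.1]
width: 61.4
grasp_force: 30.0
shift [  1.9   1.  103.7] rows>= 2.5 yaw 0.122 rz 0.009 tilt [-4.e-04  5.e-04 -1.e+00] q [-0.56  0.57  1.55  0.    1.02  0.89] F [-0.5  0.5 -3.1] t 6.82
```

```bash
python3 -m jog '[[1,0,20,0,0,0],[1,0,30,0,0,0],[0,0,25,0,0,0],[0,0,15,0,0,0],[0,0,7,0,0,0]]' |sed -n 2,4p
python3 -m jog '[[0,0,3,0,0,0],[0,0,2,0,0,0],[0,0,1,0,0,0],[0,0,0,0,0,0],[0,0,0,0,0,0]]'
python3 go.py 583.5 -351 52 0.113
```

```text
ee_pos: [582.2, -349.7, 57.0]
orientation: [-3.133, -0.19, 0.005]
ft_force: [-0.2, 0.1, -3.5]
t: 7.65
ee_pos: [584.2, -351.3, 54.9]
orientation: [3.135, 0.187, 0.002]
ft_force: [0.2, 0.7, -2.3]
width: 61.9
grasp_force: 30.0
shift [-0.7 -0.4  2.9] rows>= 0.1 yaw 0.119 rz 0.006 tilt [ 0.0016 -0.001  -1.    ] q [-0.56  0.71  1.58  0.    0.85  0.89] F [ 0.2  0.7 -2.3] t 7.65
```

```bash
python3 -m jog '[[0,0,1,0,0,0],[0,0,0,0,0,0],[0,0,0,0,0,0],[0,0,0,0,0,0]]' |sed -n 2,4p
python3 -m jog '[[0,0,1,0,0,0],[0,0,0,0,0,0],[0,0,0,0,0,0],[0,0,0,0,0,0]]'|sed -n 2,4p
```

```text
ee_pos: [583.6, -350.9, 52.9]
orientation: [3.136, 0.187, 0.0]
ft_force: [-0.2, 0.0, -2.5]
ee_pos: [583.8, -351.0, 52.1]
orientation: [3.136, 0.186, 0.001]
ft_force: [-0.8, 1.3, 3.7]
```

```bash
python3 -m jog '[[0,0,0,0,0,0],[0,0,0,0,0,0],[0,0,0,0,0,0],[0,0,0,0,0,0],[0,0,-5,0,0,0]]' 80
python3 -m jog '[[0,0,-15,0,0,0],[0,0,-25,0,0,0],[0,0,-35,0,0,-0.12],[0,0,-35,0,0,-0.12],[0,0,-25,0,0,-0.12]]' |sed -n 2p
python3 -m jog '[[0,0,0,0,0,-0.12],[0,0,0,0,0,-0.12],[0,0,0,0,0,-0.12],[0,0,0,0,0,-0.12],[0,0,0,0,0,-0.12]]' |sed -n 2p
python3 -m jog '[[0,0,0,0,0,-0.12],[0,0,0,0,0,-0.12],[0,0,0,0,0,-0.12],[0,0,0,0,0,-0.12],[0,0,0,0,0,-0.08]]'
python3 - <<'E'
from h import *
from workcell import eyes
d=eyes.get_image("top"); P,m=cloud(d); np.savez("pics/t2.npz",**d)
p=P[m]; g=p[(p[:,2]>76)&(p[:,2]<92)&(abs(p[:,1]+351)<45)&(abs(p[:,0]-583)<45)]
print(len(g),g.mean(0).round(1),cv2.minEnclosingCircle(g[:,:2].astype(np.float32)))
E
python3 go.py 582 10.5 190 1.637
```

```text
t: 8.73
ee_pos: [583.0, -350.6, 55.8]
orientation: [-3.135, -0.186, 0.002]
ft_force: [-0.6, -0.3, -0.5]
width: 80.1
grasp_force: 0.0
ee_pos: [584.5, -351.5, 196.4]
ee_pos: [583.8, -351.0, 193.4]
t: 9.98
ee_pos: [583.7, -351.0, 193.3]
orientation: [2.137, 2.301, 0.0]
ft_force: [0.2, 0.0, 0.0]
width: 79.8
grasp_force: 0.0
241 [ 588.5 -338.4   83.3] ((584.199462890625, -346.6217956542969), 31.03110122680664)
shift [360.6  26.1   3. ] rows>= 8.7 yaw 1.648 rz 0.011 tilt [ 1.1e-03 -7.0e-04 -1.0e+00] q [-0.56  0.54  1.52 -0.    1.09 -0.64] F [-0.6 -1.1  0.4] t 10.03
```

```bash
python3 -m jog '[[20,2,0,0,0,0.01],[30,2,0,0,0,0],[35,2,0,0,0,0],[35,2,0,0,0,0],[35,3,0,0,0,0]]' |sed -n 2p
python3 -m jog '[[35,3,0,0,0,0],[35,3,0,0,0,0],[35,3,0,0,0,0],[35,2,0,0,0,0],[30,2,0,0,0,0]]' |sed -n 2p
python3 -m jog '[[25,2,0,0,0,0],[10,1,0,0,0,0],[0,0,0,0,0,0],[0,0,0,0,0,0]]' |sed -n 2p
python3 go.py 582 10.5 113 1.637
python3 - <<'E'
from h import *
from workcell import eyes
d=eyes.get_image("wrist"); cv2.imwrite("pics/w2.png",d["img"][:,:,::-1]); np.savez("pics/w2.npz",**d)
E
```

```text
ee_pos: [585.2, -194.3, 192.9]
ee_pos: [588.5, -22.9, 193.0]
ee_pos: [589.7, 9.9, 192.3]
shift [ 1.1 -7.7 79.3] rows>= 1.9 yaw 1.629 rz -0.008 tilt [ 8.e-04 -4.e-04 -1.e+00] q [-0.    0.41  1.73 -0.    1.   -0.06] F [ 0.4 -1.  -0.2] t 11.2
```

View pics/w2.png

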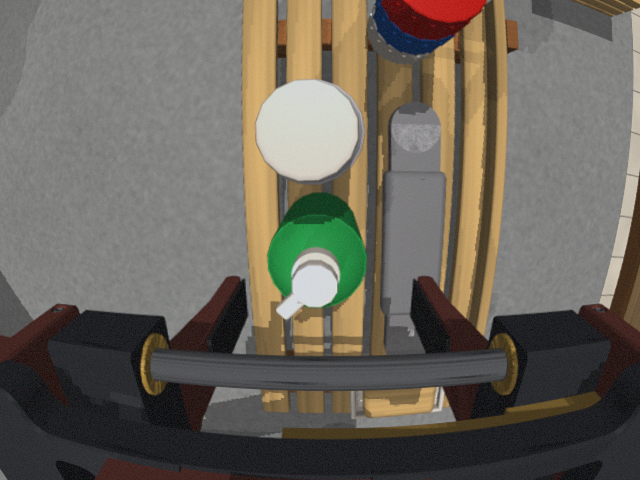

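The wrist view shows the pump head (315,285), green shoulder (318,250) and can cap (308,130). The tool's centre column (328) is about 8 mm too far in +x, which agrees with the computed shift.

```bash
python3 -m jog '[[1,-8,0,0,0,0],[0,0,15,0,0,0],[0,0,25,0,0,0],[0,0,20,0,0,0],[0,0,12,0,0,0]]' |sed -n 2p
python3 -m jog '[[0,0,5,0,0,0],[0,0,0,0,0,0],[0,0,0,0,0,0]]' |sed -n 2,4p
python3 -m jog '[[0,0,0,0,0,0],[0,0,0,0,0,0],[0,0,0,0,0,0],[0,0,0,0,0,0],[0,0,0,0,0,0]]' 40 
python3 -m jog '[[0,0,0,0,0,0],[0,0,0,0,0,0]]'
python3 go.py 510 -359.5 165 0.113
```

```text
ee_pos: [579.7, 9.2, 117.8]
ee_pos: [581.7, 10.2, 115.1]
orientation: [2.157, 2.284, 0.0]
ft_force: [0.9, -1.1, -0.5]
t: 12.33
ee_pos: [582.0, 10.7, 115.4]
orientation: [2.155, 2.284, 0.002]
ft_force: [0.7, -0.4, 4.3]
width: 59.6
grasp_force: 30.0
t: 12.5
ee_pos: [582.1, 10.7, 115.5]
orientation: [2.155, 2.284, 0.002]
ft_force: [-0.1, -0.0, 6.0]
width: 59.6
grasp_force: 30.0
shift [-365.4  -93.4  -49.6] rows>= 9.1 yaw 1.629 rz 1.516 tilt [ 0.0015  0.     -1.    ] q [-0.    0.5   1.8   0.    0.84 -0.06] F [-0.1 -0.   6. ] t 12.5
```

```bash
python3 -m jog '[[0,0,-10,0,0,0],[0,0,-20,0,0,0],[0,0,-20,0,0,0],[-15,-4,0,0,0,0],[-25,-6,0,0,0,0]]' |sed -n 2,6p
python3 -m jog '[[-33,-8,0,0,0,0],[-33,-8,0,0,0,0],[-33,-8,0,0,0,0],[-33,-8,0,0,0,0],[-33,-9,0,0,0,0]]' |sed -n 2p
python3 -m jog '[[-33,-9,0,0,0,0],[-33,-9,0,0,0,0],[-33,-9,0,0,0,0],[-33,-8,0,0,0,0],[-20,-5,0,0,0,0]]' |sed -n 2p
python3 -m jog '[[-8,-2,0,0,0,0],[0,0,0,0,0,0.12],[0,0,0,0,0,0.12],[0,0,0,0,0,0.12],[0,0,0,0,0,0.12]]' |sed -n 2p
python3 -m jog '[[0,0,0,0,0,0.12],[0,0,0,0,0,0.12],[0,0,0,0,0,0.12],[0,0,0,0,0,0.12],[0,0,0,0,0,0.12]]' |sed -n 2p
python3 -m jog '[[0,0,0,0,0,0.12],[0,0,0,0,0,0.12],[0,0,0,0,0,0.12],[0,0,0,0,0,0.07],[0,0,0,0,0,0]]'
python3 go.py 510 -359.5 61 0.113
```

```text
ee_pos: [574.5, -28.7, 166.3]
orientation: [2.152, 2.287, 0.003]
ft_force: [0.4, -1.0, -2.9]
width: 59.4
grasp_force: 30.0
ee_pos: [541.5, -198.3, 164.8]
ee_pos: [510.0, -353.9, 164.8]
ee_pos: [509.3, -358.2, 164.5]
ee_pos: [509.5, -358.0, 164.6]
t: 15.0
ee_pos: [509.5, -358.1, 164.6]
orientation: [-3.135, -0.183, 0.001]
ft_force: [0.2, -1.0, -2.1]
width: 59.9
grasp_force: 30.0
shift [  0.4   1.6 103.6] rows>= 2.5 yaw 0.117 rz 0.004 tilt [-9.e-04  9.e-04 -1.e+00] q [-0.63  0.49  1.68  0.    0.98  0.82] F [ 0.2 -1.  -2.1] t 15.0
```

```bash
python3 -m jog '[[0,1,20,0,0,0],[0,0,30,0,0,0],[0,0,25,0,0,0],[0,0,15,0,0,0],[0,0,7,0,0,0]]' |sed -n 2,4p
python3 -m jog '[[0,0,3,0,0,0],[0,0,2,0,0,0],[0,0,1,0,0,0],[0,0,0,0,0,0],[0,0,0,0,0,0]]' |sed -n 2,4p
python3 -m jog '[[0,0,1,0,0,0],[0,0,0,0,0,0],[0,0,0,0,0,0],[0,0,0,0,0,0]]' |sed -n 2,4p
python3 go.py 510 -359.5 60 0.113
```

```text
ee_pos: [508.4, -358.5, 65.1]
orientation: [-3.133, -0.191, 0.006]
ft_force: [-0.1, 1.0, -1.7]
ee_pos: [510.4, -360.5, 62.7]
orientation: [3.135, 0.187, 0.002]
ft_force: [-0.9, -0.5, -2.2]
ee_pos: [509.9, -360.2, 60.8]
orientation: [3.136, 0.186, 0.0]
ft_force: [0.6, 0.4, -2.1]
shift [ 0.2 -0.7  0.8] rows>= 0.0 yaw 0.119 rz 0.006 tilt [ 2.e-04 -1.e-04 -1.e+00] q [-0.63  0.63  1.72  0.    0.79  0.82] F [ 0.6  0.4 -2.1] t 16.17
```

```bash
python3 -m jog '[[0,0,1,0,0,0],[0,0,0,0,0,0],[0,0,0,0,0,0]]' |sed -n 2,4p
python3 -m jog '[[0,0,0,0,0,0],[0,0,0,0,0,0],[0,0,0,0,0,0],[0,0,0,0,0,0],[0,0,-5,0,0,0]]' 80
python3 -m jog '[[0,0,-15,0,0,0],[0,0,-25,0,0,0],[0,0,-35,0,0,0],[0,0,-35,0,0,-0.12],[0,0,-30,0,0,-0.12]]' |sed -n 2p
python3 -m jog '[[0,0,-15,0,0,-0.12],[0,0,0,0,0,-0.12],[0,0,0,0,0,-0.12],[0,0,0,0,0,-0.12],[0,0,0,0,0,-0.12]]' |sed -n 2p
python3 -m jog '[[0,0,0,0,0,-0.12],[0,0,0,0,0,-0.12],[0,0,0,0,0,-0.12],[0,0,0,0,0,-0.12],[0,0,0,0,0,-0.12]]'
python3 -m jog '[[0,0,0,0,0,-0.08],[0,0,0,0,0,0]]'
python3 go.py 576.7 86.7 215 1.637
```

```text
ee_pos: [509.7, -360.1, 59.6]
orientation: [-3.136, -0.186, 0.0]
ft_force: [0.5, 0.3, -2.3]
t: 16.83
ee_pos: [509.4, -359.8, 64.2]
orientation: [-3.135, -0.186, 0.002]
ft_force: [0.7, 0.1, -0.2]
width: 79.9
grasp_force: 0.0
ee_pos: [510.0, -360.3, 207.3]
ee_pos: [509.8, -360.2, 220.5]
t: 18.08
ee_pos: [509.8, -360.1, 220.2]
orientation: [2.228, 2.214, 0.0]
ft_force: [-0.3, 0.2, 0.5]
width: 80.0
grasp_force: 0.0
t: 18.25
ee_pos: [509.8, -360.1, 220.1]
orientation: [2.141, 2.298, 0.0]
ft_force: [-0.3, 0.2, -0.6]
width: 80.0
grasp_force: 0.0
shift [441.   98.4   5. ] rows>= 10.8 yaw 1.642 rz 0.005 tilt [ 2.e-04 -2.e-04 -1.e+00] q [-0.63  0.42  1.63 -0.    1.08 -0.7 ] F [-0.3  0.2 -0.6] t 18.25
```

```bash
python3 -m jog '[[20,4,0,0,0,0],[30,7,0,0,0,0],[33,7,0,0,0,0],[33,7,0,0,0,0],[33,7,0,0,0,0]]' |sed -n 2p
python3 -m jog '[[33,7,0,0,0,0],[33,7,0,0,0,0],[33,7,0,0,0,0],[33,7,0,0,0,0],[33,7,0,0,0,0]]' |sed -n 2p
python3 -m jog '[[33,7,0,0,0,0],[33,7,0,0,0,0],[33,7,0,0,0,0],[20,6,0,0,0,0],[8,4,0,0,0,0]]' |sed -n 2p
python3 -m jog '[[0,0,0,0,0,0],[0,0,0,0,0,0]]' |sed -n 2p
python3 go.py 576.7 86.7 137 1.637
```

```text
ee_pos: [531.6, -208.1, 220.0]
ee_pos: [555.4, -40.7, 220.2]
ee_pos: [577.9, 89.3, 220.1]
ee_pos: [577.6, 86.1, 219.7]
shift [ 0.7 -0.8 82.7] rows>= 2.0 yaw 1.638 rz 0.001 tilt [-1.e-04 -4.e-04 -1.e+00] q [ 0.13  0.37  1.73 -0.    1.05  0.06] F [ 0.2 -0.7  0.1] t 19.67
```

```bash
python3 -m jog '[[0,0,15,0,0,0],[0,0,25,0,0,0],[0,0,22,0,0,0],[0,0,12,0,0,0],[0,0,6,0,0,0]]' |sed -n 2p
python3 -m jog '[[0,0,2,0,0,0],[0,0,0,0,0,0],[0,0,0,0,0,0]]' |sed -n 2,4p
python3 -m jog '[[0,0,0,0,0,0],[0,0,0,0,0,0],[0,0,0,0,0,0],[0,0,0,0,0,0],[0,0,0,0,0,0]]' 35 
python3 -m jog '[[0,0,0,0,0,0],[0,0,0,0,0,0]]'
python3 go.py 436.5 -368 190 0.113
```

```text
ee_pos: [576.4, 84.9, 137.9]
ee_pos: [578.4, 86.2, 138.7]
orientation: [2.145, 2.294, 0.002]
ft_force: [0.8, 0.4, -0.6]
t: 20.75
ee_pos: [577.6, 86.6, 137.9]
orientation: [-2.144, -2.296, -0.0]
ft_force: [-1.6, -0.9, 1.5]
width: 51.7
grasp_force: 29.9
t: 20.92
ee_pos: [577.6, 86.5, 137.9]
orientation: [-2.145, -2.296, 0.0]
ft_force: [-2.0, -0.9, 2.4]
width: 51.7
grasp_force: 30.0
shift [-443.9 -171.7  -52.1] rows>= 11.5 yaw 1.639 rz 1.526 tilt [-1.e-04  0.e+00 -1.e+00] q [0.13 0.47 1.78 0.   0.89 0.06] F [-2.  -0.9  2.4] t 20.92
```

```bash
python3 -m jog '[[0,0,-10,0,0,0],[0,0,-20,0,0,0],[0,0,-22,0,0,0],[-15,-5,0,0,0,0],[-25,-8,0,0,0,0]]' |sed -n 2,6p
python3 -m jog '[[-33,-13,0,0,0,0],[-33,-13,0,0,0,0],[-33,-13,0,0,0,0],[-33,-13,0,0,0,0],[-33,-13,0,0,0,0]]' |sed -n 2p
python3 -m jog '[[-33,-13,0,0,0,0],[-33,-13,0,0,0,0],[-33,-13,0,0,0,0],[-33,-13,0,0,0,0],[-33,-13,0,0,0,0]]' |sed -n 2p
python3 -m jog '[[-33,-13,0,0,0,0],[-25,-10,0,0,0,0],[-10,-4,0,0,0,0],[-4,-2,0,0,0,0.12],[0,0,0,0,0,0.12]]' |sed -n 2p
python3 -m jog '[[0,0,0,0,0,0.12],[0,0,0,0,0,0.12],[0,0,0,0,0,0.12],[0,0,0,0,0,0.12],[0,0,0,0,0,0.12]]' |sed -n 2p
python3 -m jog '[[0,0,0,0,0,0.12],[0,0,0,0,0,0.12],[0,0,0,0,0,0.12],[0,0,0,0,0,0.12],[0,0,0,0,0,0.12]]' |sed -n 2p
python3 -m jog '[[0,0,0,0,0,0.08],[0,0,0,0,0,0],[0,0,0,0,0,0]]'
python3 go.py 436.5 -368 83 0.113
```

```text
ee_pos: [568.8, 46.9, 191.6]
orientation: [2.14, 2.297, 0.005]
ft_force: [-0.3, -1.1, -2.2]
width: 51.8
grasp_force: 29.9
ee_pos: [512.8, -124.7, 190.0]
ee_pos: [459.2, -293.9, 190.0]
ee_pos: [435.4, -367.0, 189.7]
ee_pos: [436.1, -365.4, 189.7]
ee_pos: [436.1, -365.4, 189.7]
t: 23.67
ee_pos: [436.1, -365.6, 189.7]
orientation: [-3.135, -0.191, 0.0]
ft_force: [-0.9, 0.0, -2.4]
width: 51.7
grasp_force: 29.9
shift [1.000e-01 2.400e+00 1.067e+02] rows>= 2.6 yaw 0.122 rz 0.009 tilt [-3.e-04  4.e-04 -1.e+00] q [-0.72  0.38  1.78  0.    0.98  0.73] F [-0.9  0.  -2.4] t 23.67
```

```bash
python3 -m jog '[[0,2,20,0,0,0],[0,0,30,0,0,0],[0,0,25,0,0,0],[0,0,17,0,0,0],[0,0,8,0,0,0]]' |sed -n 2,4p
python3 -m jog '[[0,0,4,0,0,0],[0,0,2,0,0,0],[0,0,1,0,0,0],[0,0,0,0,0,0],[0,0,0,0,0,0]]' |sed -n 2,4p
python3 -m jog '[[0,0,1,0,0,0],[0,0,0,0,0,0],[0,0,0,0,0,0],[0,0,0,0,0,0]]' |sed -n 2,4p
python3 go.py 436.5 -368 82 0.113
```

```text
ee_pos: [435.1, -366.8, 87.2]
orientation: [-3.133, -0.19, 0.004]
ft_force: [-0.7, 1.2, -3.0]
ee_pos: [436.9, -368.7, 83.7]
orientation: [3.135, 0.187, 0.002]
ft_force: [0.7, 0.6, -3.3]
ee_pos: [436.4, -368.3, 82.0]
orientation: [3.136, 0.186, 0.001]
ft_force: [-0.3, 0.5, -1.6]
shift [ 0.1 -0.3 -0. ] rows>= 0.0 yaw 0.119 rz 0.006 tilt [ 4.e-04 -3.e-04 -1.e+00] q [-0.72  0.54  1.83  0.    0.77  0.73] F [-0.3  0.5 -1.6] t 24.83
```

```bash
python3 -m jog '[[0,0,0,0,0,0],[0,0,0,0,0,0],[0,0,0,0,0,0],[0,0,0,0,0,0],[0,0,-5,0,0,0]]' 76
python3 -m jog '[[0,0,-15,0,0,0],[0,0,-25,0,0,0],[0,0,-35,0,0,0],[0,0,-30,0,0,-0.12],[0,0,-20,0,0,-0.12]]' |sed -n 2p
python3 -m jog '[[0,0,-10,0,0,-0.12],[0,0,0,0,0,-0.12],[0,0,0,0,0,-0.12],[0,0,0,0,0,-0.12],[0,0,0,0,0,-0.12]]' |sed -n 2p
python3 -m jog '[[0,0,0,0,0,-0.12],[0,0,0,0,0,-0.12],[0,0,0,0,0,-0.12],[0,0,0,0,0,-0.12],[0,0,0,0,0,-0.12]]' |sed -n 2p
python3 -m jog '[[0,0,0,0,0,-0.08],[0,0,0,0,0,0]]' |sed -n 2p
python3 - <<'E'
from h import *
from workcell import eyes
d=eyes.get_image("scene"); cv2.imwrite("pics/s3.png",d["img"][:,:,::-1]); Ps,ms=cloud(d)
t=eyes.get_image("top"); Pt,mt=cloud(t)
for P,m in((Ps,ms),(Pt,mt)):
    p=P[m]
    g=p[(p[:,2]>98)&(p[:,2]<104)&(abs(p[:,1]-10)<75)&(abs(p[:,0]-650)<40)]; print("brush",len(g),g.mean(0).round(1),cv2.minAreaRect(g[:,:2].astype(np.float32)))
    g=p[(p[:,2]>90)&(p[:,2]<104)&(abs(p[:,1]-10)<125)&(abs(p[:,0]-650)<36)]; print("brush all",len(g),cv2.minAreaRect(g[:,:2].astype(np.float32)))
w=dict(np.load("pics/w2.npz"));print(fish(w,415,101,96),fish(w,415,240,100))
E
python3 go.py 651 11 200 1.64
```

```text
t: 25.25
ee_pos: [435.9, -367.8, 86.2]
orientation: [-3.135, -0.187, 0.001]
ft_force: [-0.3, -0.4, 0.6]
width: 75.6
grasp_force: 0.0
ee_pos: [437.1, -368.9, 215.1]
ee_pos: [436.3, -368.2, 222.3]
ee_pos: [436.3, -368.2, 222.1]
ee_pos: [436.3, -368.2, 222.1]
brush 1287 [654.8  13.6 100.3] ((654.364501953125, 9.624107360839844), (45.04574966430664, 149.97735595703125), 4.03682279586792)
brush all 2412 ((654.2800903320312, 11.793731689453125), (47.10197830200195, 209.87986755371094), 3.8117856979370117)
brush 479 [651.6   8.8 100.2] ((651.2879028320312, 10.389877319335938), (45.00149917602539, 150.25482177734375), 3.951465129852295)
brush all 1370 ((651.1220092773438, 9.778335571289062), (46.92129898071289, 207.7266082763672), 3.6984951496124268)
[642.68730021 116.67290441  96.        ] [650.93870141  18.3556521  100.        ]
shift [364.4 238.9  22. ] rows>= 10.5 yaw 1.636 rz -0.004 tilt [ 2.e-04 -1.e-04 -1.e+00] q [-0.72  0.35  1.75  0.    1.04 -0.79] F [-0.4  0.1  0.7] t 26.77
```

View pics/s3.png

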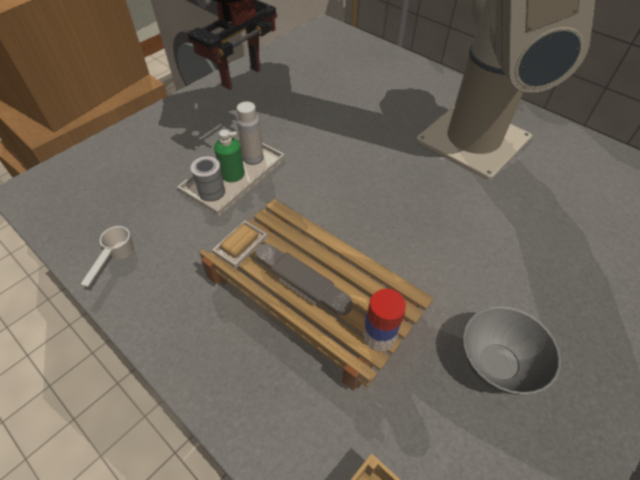

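The tin (208,180), dispenser (230,158) and can (249,138) stand upright on the tray, and the brush lies undisturbed (305,278). Now I'll fetch the brush.

```bash
python3 -m jog '[[15,10,0,0,0,0],[25,16,0,0,0,0],[30,20,0,0,0,0],[30,20,0,0,0,0],[30,20,0,0,0,0]]' |sed -n 2p
python3 -m jog '[[30,20,0,0,0,0],[30,20,0,0,0,0],[30,20,0,0,0,0],[30,20,0,0,0,0],[30,20,0,0,0,0]]' |sed -n 2p
python3 -m jog '[[30,20,0,0,0,0],[30,19,0,0,0,0],[17,11,0,0,0,0],[7,5,0,0,0,0],[0,0,0,0,0,0]]' |sed -n 2p
python3 -m jog '[[0,0,0,0,0,0],[0,0,0,0,0,0]]' |sed -n 2p
python3 go.py 653 11 75 1.64
python3 - <<'E'
from h import *
from workcell import eyes
d=eyes.get_image("wrist"); cv2.imwrite("pics/w4.png",d["img"][:,:,::-1]); np.savez("pics/w4.npz",**d)
E
```

```text
ee_pos: [513.8, -231.4, 221.9]
ee_pos: [603.5, -74.5, 221.9]
ee_pos: [652.6, 12.8, 221.5]
ee_pos: [651.3, 10.1, 221.6]
shift [  0.9   1.9 146.6] rows>= 3.5 yaw 1.637 rz -0.003 tilt [-8.e-04 -3.e-04 -1.e+00] q [-0.    0.46  1.57 -0.    1.11 -0.07] F [ 0.3  0.9 -1.1] t 28.18
```

View pics/w4.png

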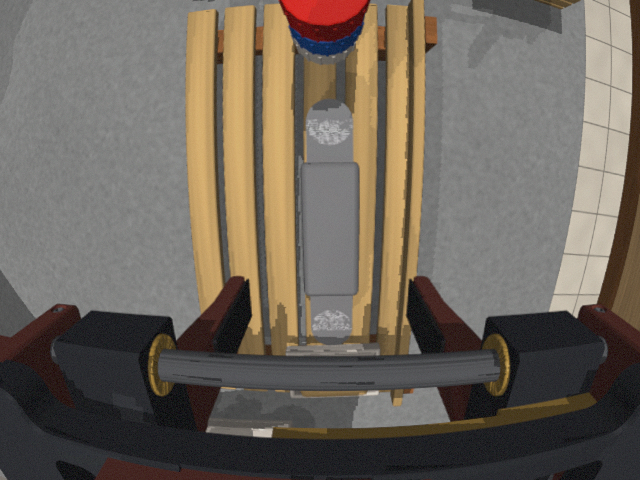

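The brush middle (330,228) lies on the tool's centre column and runs parallel to the tool, between the fingers. The caps (325,25) are well clear, so I'll descend.

```bash
python3 -m jog '[[1,2,20,0,0,0],[0,0,35,0,0,0],[0,0,35,0,0,0],[0,0,25,0,0,0],[0,0,16,0,0,0]]' |sed -n 2p
python3 -m jog '[[0,0,9,0,0,0],[0,0,4,0,0,0],[0,0,2,0,0,0],[0,0,0,0,0,0],[0,0,0,0,0,0]]' |sed -n 2,4p
python3 -m jog '[[0,0,0,0,0,0],[0,0,0,0,0,0],[0,0,0,0,0,0],[0,0,0,0,0,0],[0,0,0,0,0,0]]' 30 
python3 -m jog '[[0,0,0,0,0,0],[0,0,0,0,0,0]]'
python3 go.py 508 348 150 1.64
```

```text
ee_pos: [651.7, 10.9, 87.7]
ee_pos: [654.8, 12.3, 77.0]
orientation: [2.144, 2.294, 0.002]
ft_force: [0.5, 0.8, 0.3]
t: 29.48
ee_pos: [653.8, 12.6, 75.9]
orientation: [-2.144, -2.296, 0.0]
ft_force: [-2.4, -0.4, 1.7]
width: 46.4
grasp_force: 0.8
t: 29.65
ee_pos: [653.8, 12.6, 75.9]
orientation: [-2.144, -2.296, 0.0]
ft_force: [-1.5, 0.2, 3.6]
width: 45.9
grasp_force: 30.0
shift [ 344.6 -122.7  -74. ] rows>= 8.9 yaw 1.639 rz -0.001 tilt [-2.e-04  1.e-04 -1.e+00] q [ 0.    0.65  1.64  0.    0.86 -0.07] F [-1.5  0.2  3.6] t 29.65
```

```bash
python3 -m jog '[[0,0,-12,0,0,0],[0,0,-25,0,0,0],[0,0,-25,0,0,0],[0,0,-12,0,0,0],[0,-15,0,0,0,0]]'
python3 -m jog '[[0,-28,0,0,0,0],[0,-28,0,0,0,0],[0,-28,0,0,0,0],[0,-18,0,0,0,0],[12,-6,0,0,0,0]]' |sed -n 2p
python3 -m jog '[[25,0,0,0,0,0],[33,0,0,0,0,0],[33,0,0,0,0,0],[33,0,0,0,0,0],[33,0,0,0,0,0]]' |sed -n 2p
python3 -m jog '[[33,0,0,0,0,0],[33,0,0,0,0,0],[33,0,0,0,0,0],[33,0,0,0,0,0],[25,0,0,0,0,0]]' |sed -n 2p
python3 -m jog '[[14,0,0,0,0,0],[5,0,0,0,0,0],[0,0,0,0,0,0],[0,0,0,0,0,0]]'
python3 go.py 508 349 62 1.64
python3 - <<'E'
from h import *
from workcell import eyes
for n in("scene","wrist"):
    d=eyes.get_image(n); cv2.imwrite(f"pics/{n}5.png",d["img"][:,:,::-1]); np.savez(f"pics/{n}5.npz",**d)
    if n=="scene":
        P,m=cloud(d);p=P[m];g=p[(p[:,2]>60)&(p[:,2]<70)&(np.hypot(p[:,0]-508,p[:,1]-348)<95)];print(fitc(g[:,:2],76),len(g))
E
```

```text
t: 30.07
ee_pos: [643.4, 11.6, 153.9]
orientation: [2.14, 2.291, 0.01]
ft_force: [-0.4, 0.3, -1.6]
width: 45.8
grasp_force: 30.0
ee_pos: [527.3, 15.0, 149.5]
ee_pos: [520.1, 175.0, 150.1]
ee_pos: [509.1, 333.1, 150.0]
t: 31.65
ee_pos: [507.7, 347.6, 149.5]
orientation: [2.145, 2.296, -0.001]
ft_force: [-0.4, 0.4, -1.6]
width: 45.6
grasp_force: 30.0
shift [ 1.5  0.5 87.5] rows>= 2.1 yaw 1.639 rz -0.001 tilt [-5.e-04 -7.e-04 -1.e+00] q [ 0.58  0.5   1.7  -0.    0.94  0.51] F [-0.4  0.4 -1.6] t 31.65
(array([508.61877596, 349.22193667]), np.float64(1.987553007656708)) 649
```

View pics/wrist5.png

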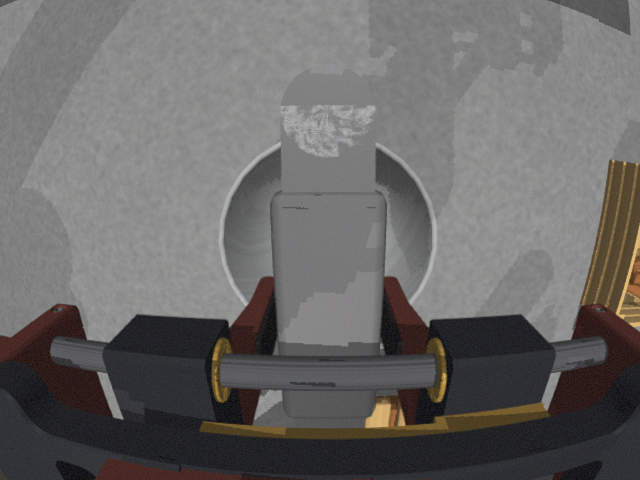

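The brush is centred over the bowl: columns 273–386 against the rim's 220–437. I'll lower it gently.

```bash
python3 -m jog '[[1,1,15,0,0,0],[0,0,25,0,0,0],[0,0,20,0,0,0],[0,0,14,0,0,0],[0,0,7,0,0,0]]' |sed -n 2,4p
python3 -m jog '[[0,0,3,0,0,0],[0,0,2,0,0,0],[0,0,0,0,0,0],[0,0,0,0,0,0],[0,0,0,0,0,0]]' |sed -n 2,4p
python3 -m jog '[[0,0,1,0,0,0],[0,0,0,0,0,0],[0,0,0,0,0,0]]' |sed -n 2,4p
python3 -m jog '[[0,0,1,0,0,0],[0,0,0,0,0,0],[0,0,0,0,0,0]]' |sed -n 2,4p
```

```text
ee_pos: [508.1, 347.7, 66.8]
orientation: [-2.146, -2.294, 0.005]
ft_force: [-0.5, -0.2, -1.7]
ee_pos: [509.2, 349.8, 64.6]
orientation: [2.144, 2.295, 0.002]
ft_force: [-1.0, 0.4, -1.1]
ee_pos: [508.8, 349.5, 62.9]
orientation: [2.144, 2.296, 0.001]
ft_force: [0.3, 0.6, -1.7]
ee_pos: [508.6, 349.4, 61.6]
orientation: [-2.145, -2.296, 0.0]
ft_force: [-0.3, 0.3, -0.6]
```

```bash
python3 -m jog '[[0,0,1,0,0,0],[0,0,0,0,0,0],[0,0,0,0,0,0]]' |sed -n 2,4p
python3 -m jog '[[0,0,0.5,0,0,0],[0,0,0,0,0,0],[0,0,0,0,0,0]]' |sed -n 2,4p
python3 -m jog '[[0,0,0,0,0,0],[0,0,0,0,0,0],[0,0,0,0,0,0],[0,0,0,0,0,0]]' 60
python3 -m jog '[[0,0,-10,0,0,0],[0,0,-20,0,0,0],[0,0,-35,0,0,0],[0,0,-35,0,0,0],[0,0,-30,0,0,0]]' |sed -n 2,4p
python3 -m jog '[[0,0,-20,0,0,0],[0,0,0,0,0,0]]' 80 |sed -n 2,4p
python3 - <<'E'
from h import *
from workcell import eyes
d=eyes.get_image("wrist"); cv2.imwrite("pics/w6.png",d["img"][:,:,::-1]); np.savez("pics/w6.npz",**d)
d=eyes.get_image("scene"); cv2.imwrite("pics/s6.png",cv2.resize(d["img"][280:420,400:600,::-1],None,fx=3,fy=3)); P,m=cloud(d);p=P[m]
g=p[(p[:,2]>77)&(p[:,2]<90)&(np.hypot(p[:,0]-508,p[:,1]-348)<110)];print("brush",len(g),g.mean(0),cv2.minAreaRect(g[:,:2].astype(np.float32)))
A=np.c_[g[:,:2]-[508,348],np.ones(len(g))]
b=g[np.abs(g[:,2]-84)<4]; print("slope",np.linalg.lstsq(np.c_[b[:,:2]-[508,348],np.ones(len(b))],b[:,2],rcond=None)[0])
E
python3 go.py 436.5 -368 200 0.113
```

```text
ee_pos: [508.6, 349.4, 60.6]
orientation: [-2.145, -2.296, 0.0]
ft_force: [0.6, 0.8, -1.4]
ee_pos: [508.7, 349.4, 60.2]
orientation: [-2.145, -2.296, 0.0]
ft_force: [0.0, 0.3, -1.1]
t: 33.92
ee_pos: [508.9, 349.5, 60.4]
orientation: [2.145, 2.296, 0.001]
ft_force: [-0.3, 0.4, -1.0]
width: 59.8
grasp_force: 0.0
ee_pos: [508.9, 349.6, 193.0]
orientation: [2.144, 2.295, 0.002]
ft_force: [0.2, 0.2, -0.0]
ee_pos: [511.1, 351.0, 216.3]
orientation: [2.143, 2.294, 0.014]
ft_force: [0.7, 0.2, -0.6]
brush 3116 [512.49853292 353.20562506  82.35163614] ((511.46240234375, 348.38165283203125), (47.440921783447266, 210.0621337890625), 3.69050669670105)
slope [-8.72241535e-03 -2.15320840e-03  8.31807319e+01]
shift [-711.  -121.1   10.4] rows>= 17.3 yaw 1.639 rz 1.526 tilt [ 0.0018  0.0012 -1.    ] q [ 0.58  0.42  1.66 -0.    1.06  0.51] F [0.3 0.3 0.9] t 34.6
```

View pics/s6.png

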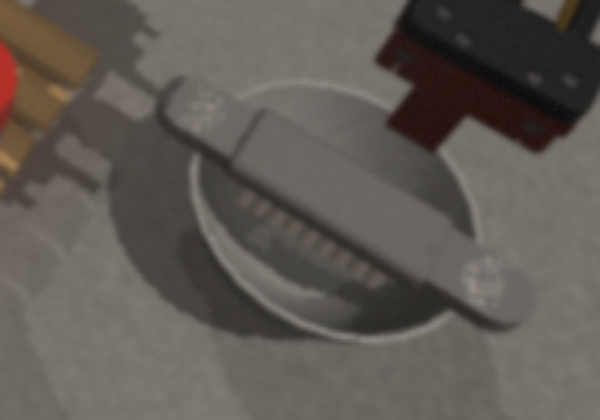

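The brush lies level across the bowl with both ends on the rim and bristles down (crop (350,200)). Next I'll put the can back.

```bash
python3 -m jog '[[-15,-3,0,0,0,0],[-25,-4,0,0,0,0],[-33,-6,0,0,0,0],[-33,-6,0,0,0,0],[-33,-6,0,0,0,0]]' 76 |sed -n 2p
python3 -m jog '[[-33,-6,0,0,0,0],[-33,-6,0,0,0,0],[-33,-6,0,0,0,0],[-33,-6,0,0,0,0],[-33,-6,0,0,0,0]]' |sed -n 2p
python3 -m jog '[[-33,-6,0,0,0,0],[-33,-6,0,0,0,0],[-33,-6,0,0,0,0],[-33,-6,0,0,0,0],[-33,-6,0,0,0,0]]' |sed -n 2p
python3 -m jog '[[-33,-6,0,0,0,0],[-33,-6,0,0,0,0],[-33,-6,0,0,0,0],[-33,-5,0,0,0,0],[-33,-5,0,0,0,0]]' |sed -n 2p
python3 -m jog '[[-33,-5,0,0,0,0],[-25,-3,0,0,0,0],[-14,0,0,0,0,0],[-5,0,0,0,0,0.12],[0,0,0,0,0,0.12]]' |sed -n 2p
python3 -m jog '[[0,0,0,0,0,0.12],[0,0,0,0,0,0.12],[0,0,0,0,0,0.12],[0,0,0,0,0,0.12],[0,0,0,0,0,0.12]]' |sed -n 2p
python3 -m jog '[[0,0,0,0,0,0.12],[0,0,0,0,0,0.12],[0,0,0,0,0,0.12],[0,0,0,0,0,0.12],[0,0,0,0,0,0.12]]' |sed -n 2p
python3 -m jog '[[0,0,0,0,0,0.08],[0,0,0,0,0,0],[0,0,0,0,0,0]]' |sed -n 2,3p
python3 go.py 436.2 -368.1 82 0.113
```

```text
ee_pos: [491.1, 206.5, 208.1]
ee_pos: [472.1, 40.1, 208.5]
ee_pos: [453.2, -125.9, 208.6]
ee_pos: [436.5, -292.0, 208.4]
ee_pos: [434.9, -368.8, 208.6]
ee_pos: [435.1, -367.0, 208.7]
ee_pos: [435.2, -367.0, 208.7]
ee_pos: [435.5, -367.3, 209.2]
orientation: [-3.134, -0.191, 0.003]
shift [  0.8   1.1 127.2] rows>= 3.0 yaw 0.122 rz 0.009 tilt [-0.0017  0.0016 -1.    ] q [-0.72  0.36  1.76  0.    1.02  0.73] F [ 0.6 -0.1  0.1] t 37.77
```

```bash
python3 -m jog '[[1,1,20,0,0,0.01],[0,0,33,0,0,0],[0,0,30,0,0,0],[0,0,22,0,0,0],[0,0,12,0,0,0]]' |sed -n 2p
python3 -m jog '[[0,0,6,0,0,0],[0,0,3,0,0,0],[0,0,1,0,0,0],[0,0,0,0,0,0],[0,0,0,0,0,0]]' |sed -n 2,4p
python3 -m jog '[[0,0,0,0,0,0],[0,0,0,0,0,0],[0,0,0,0,0,0],[0,0,0,0,0,0],[0,0,0,0,0,0]]' 35 
python3 -m jog '[[0,0,0,0,0,0],[0,0,0,0,0,0]]' |sed -n 2,6p
python3 go.py 577.6 86.5 190 1.639
```

```text
ee_pos: [435.7, -367.5, 90.1]
ee_pos: [438.1, -369.6, 84.4]
orientation: [3.135, 0.171, 0.002]
ft_force: [-0.2, 0.3, 0.3]
t: 39.02
ee_pos: [437.4, -369.0, 83.4]
orientation: [-3.137, -0.171, -0.0]
ft_force: [-0.0, 0.9, 2.8]
width: 52.2
grasp_force: 29.9
ee_pos: [437.5, -369.0, 83.4]
orientation: [-3.137, -0.171, -0.0]
ft_force: [0.1, 0.6, 4.7]
width: 51.9
grasp_force: 29.9
shift [ 188.7 -437.6 -106.5] rows>= 11.7 yaw 0.109 rz -1.53 tilt [ 1.e-04  1.e-04 -1.e+00] q [-0.72  0.54  1.83  0.    0.77  0.74] F [0.1 0.6 4.7] t 39.18
```

```bash
python3 -m jog '[[0,0,-12,0,0,0],[0,0,-25,0,0,0],[0,0,-35,0,0,0],[0,0,-25,0,0,-0.12],[0,0,-10,0,0,-0.12]]' |sed -n 2,6p
python3 -m jog '[[0,0,0,0,0,-0.12],[0,0,0,0,0,-0.12],[0,0,0,0,0,-0.12],[0,0,0,0,0,-0.12],[0,0,0,0,0,-0.12]]' |sed -n 2p
python3 -m jog '[[0,0,0,0,0,-0.12],[0,0,0,0,0,-0.12],[0,0,0,0,0,-0.12],[0,0,0,0,0,-0.12],[0,0,0,0,0,-0.12]]' |sed -n 2p
python3 -m jog '[[0,0,0,0,0,-0.09],[0,0,0,0,0,0],[0,0,0,0,0,0]]' |sed -n 2,3p
python3 go.py 577.6 86.5 190 1.639
```

```text
ee_pos: [438.7, -370.3, 194.3]
orientation: [3.088, 0.553, 0.005]
ft_force: [-0.2, 0.1, -3.3]
width: 52.1
grasp_force: 29.9
ee_pos: [437.0, -368.9, 190.5]
ee_pos: [437.1, -368.9, 190.4]
ee_pos: [437.2, -368.9, 190.3]
orientation: [-2.148, -2.292, 0.0]
shift [4.453e+02 1.698e+02 4.000e-01] rows>= 11.4 yaw 1.636 rz -0.003 tilt [-3.e-04  1.e-04 -1.e+00] q [-0.72  0.39  1.77 -0.    0.98 -0.79] F [ 0.  -0.5 -2.7] t 40.68
```

```bash
python3 -m jog '[[15,6,0,0,0,0],[25,9,0,0,0,0],[32,12,0,0,0,0],[32,12,0,0,0,0],[32,12,0,0,0,0]]' |sed -n 2p
python3 -m jog '[[32,12,0,0,0,0],[32,12,0,0,0,0],[32,12,0,0,0,0],[32,12,0,0,0,0],[32,12,0,0,0,0]]' |sed -n 2p
python3 -m jog '[[32,12,0,0,0,0],[32,12,0,0,0,0],[32,12,0,0,0,0],[32,13,0,0,0,0],[14,6,0,0,0,0]]' |sed -n 2p
python3 -m jog '[[7,4,0,0,0,0],[0,0,0,0,0,0],[0,0,0,0,0,0],[0,0,0,0,0,0]]' |sed -n 2p
python3 go.py 577.6 86.5 139.5 1.639
```

```text
ee_pos: [479.1, -228.7, 190.3]
ee_pos: [528.2, -64.6, 190.4]
ee_pos: [574.3, 82.8, 190.5]
ee_pos: [576.2, 85.1, 190.0]
shift [ 1.4  1.5 50.5] rows>= 1.2 yaw 1.637 rz -0.002 tilt [-9.e-04 -5.e-04 -1.e+00] q [ 0.13  0.4   1.75 -0.    0.99  0.06] F [-0.1 -0.7 -3. ] t 42.27
```

```bash
python3 -m jog '[[2,1,10,0,0,0],[0,0,16,0,0,0],[0,0,12,0,0,0],[0,0,6,0,0,0],[0,0,3,0,0,0]]' |sed -n 2,4p
python3 -m jog '[[0,0,1,0,0,0],[0,0,0,0,0,0],[0,0,0,0,0,0],[0,0,0,0,0,0]]' |sed -n 2,4p
python3 -m jog '[[0,0,1,0,0,0],[0,0,0,0,0,0],[0,0,0,0,0,0]]' |sed -n 2,4p
python3 -m jog '[[0,0,1,0,0,0],[0,0,0,0,0,0],[0,0,0,0,0,0]]' |sed -n 2,4p
```

```text
ee_pos: [576.6, 87.8, 141.5]
orientation: [-2.144, -2.293, 0.003]
ft_force: [0.7, 0.6, -2.5]
ee_pos: [578.1, 88.6, 142.8]
orientation: [2.144, 2.295, 0.001]
ft_force: [0.2, 0.3, -3.3]
ee_pos: [577.7, 88.6, 141.4]
orientation: [2.144, 2.296, 0.0]
ft_force: [0.2, -0.1, -2.8]
ee_pos: [577.6, 88.5, 140.1]
orientation: [-2.145, -2.296, 0.0]
ft_force: [-0.0, -0.1, -2.5]
```

```bash
python3 -m jog '[[0,-0.5,0.7,0,0,0],[0,0,0,0,0,0],[0,0,0,0,0,0]]' |sed -n 2,4p
python3 -m jog '[[0,0,0.5,0,0,0],[0,0,0,0,0,0],[0,0,0,0,0,0]]' |sed -n 2,4p
python3 -m jog '[[0,0,0,0,0,0],[0,0,0,0,0,0],[0,0,0,0,0,0],[0,0,0,0,0,0],[0,0,0,0,0,0]]' 80
python3 -m jog '[[0,0,-10,0,0,0],[0,0,-20,0,0,0],[0,0,-25,0,0,0],[0,0,-20,0,0,0],[0,0,-5,0,0,0]]' |sed -n 2p
python3 go.py 509.8 -360 205 0.113
```

```text
ee_pos: [577.1, 88.5, 139.5]
orientation: [2.145, 2.296, 0.0]
ft_force: [0.3, -0.9, -2.7]
ee_pos: [577.2, 88.5, 139.4]
orientation: [2.144, 2.296, 0.0]
ft_force: [-1.8, -0.7, 4.2]
t: 44.43
ee_pos: [577.2, 88.5, 138.9]
orientation: [2.145, 2.296, 0.0]
ft_force: [-0.4, 0.0, 0.5]
width: 79.1
grasp_force: 0.0
ee_pos: [579.2, 88.8, 223.1]
shift [-443.1  -99.8   17.3] rows>= 10.9 yaw 1.639 rz 1.526 tilt [ 5.9e-03  8.0e-04 -1.0e+00] q [0.13 0.36 1.72 0.   1.05 0.06] F [-0.   0.2 -0. ] t 44.85
```

```bash
python3 -m jog '[[-15,-3,0,0,0,0],[-25,-6,0,0,0,0],[-33,-7,0,0,0,0],[-33,-7,0,0,0,0],[-33,-7,0,0,0,0]]' |sed -n 2p
python3 -m jog '[[-33,-7,0,0,0,0],[-33,-7,0,0,0,0],[-33,-7,0,0,0,0],[-33,-7,0,0,0,0],[-33,-8,0,0,0,0]]' |sed -n 2p
python3 -m jog '[[-33,-8,0,0,0,0],[-33,-8,0,0,0,0],[-33,-8,0,0,0,0],[-26,-6,0,0,0,0],[-14,-3,0,0,0,0]]' |sed -n 2p
python3 -m jog '[[0,0,0,0,0,0.12],[0,0,0,0,0,0.12],[0,0,0,0,0,0.12],[0,0,0,0,0,0.12],[0,0,0,0,0,0.12]]' |sed -n 2p
python3 -m jog '[[0,0,0,0,0,0.12],[0,0,0,0,0,0.12],[0,0,0,0,0,0.12],[0,0,0,0,0,0.12],[0,0,0,0,0,0.12]]' |sed -n 2p
python3 -m jog '[[0,0,0,0,0,0.12],[0,0,0,0,0,0.12],[0,0,0,0,0,0.09],[0,0,0,0,0,0],[0,0,0,0,0,0]]' |sed -n 2,3p
python3 go.py 509.5 -360 60 0.113
```

```text
ee_pos: [556.0, -53.3, 218.7]
ee_pos: [531.3, -220.8, 218.7]
ee_pos: [507.5, -363.0, 218.6]
ee_pos: [508.4, -359.5, 218.5]
ee_pos: [508.5, -359.3, 218.6]
ee_pos: [508.5, -359.5, 218.7]
orientation: [-3.136, -0.176, 0.001]
shift [  1.    0.7 158.7] rows>= 3.8 yaw 0.112 rz -0.001 tilt [-5.e-04  5.e-04 -1.e+00] q [-0.63  0.42  1.64  0.    1.08  0.82] F [-0.6  0.3 -0.1] t 47.35
```

```bash
python3 -m jog '[[1,1,20,0,0,0],[0,0,35,0,0,0],[0,0,35,0,0,0],[0,0,28,0,0,0],[0,0,18,0,0,0]]' |sed -n 2p
python3 -m jog '[[0,0,12,0,0,0],[0,0,7,0,0,0],[0,0,3,0,0,0],[0,0,0,0,0,0],[0,0,0,0,0,0]]' |sed -n 2,4p
python3 -m jog '[[0,0,0,0,0,0],[0,0,0,0,0,0],[0,0,0,0,0,0],[0,0,0,0,0,0],[0,0,0,0,0,0]]' 40 
python3 -m jog '[[0,0,0,0,0,0],[0,0,0,0,0,0]]' |sed -n 2,6p
python3 go.py 582.1 10.7 165 1.639
```

```text
ee_pos: [508.2, -359.7, 79.8]
ee_pos: [510.3, -361.6, 62.0]
orientation: [3.136, 0.172, 0.002]
ft_force: [0.6, 0.4, 0.4]
t: 48.6
ee_pos: [509.9, -361.2, 61.7]
orientation: [3.137, 0.171, 0.001]
ft_force: [-1.4, 1.5, 5.4]
width: 59.7
grasp_force: 30.0
ee_pos: [509.9, -361.2, 61.7]
orientation: [3.137, 0.171, 0.001]
ft_force: [-0.5, 2.4, 6.3]
width: 60.1
grasp_force: 30.0
shift [ 112.2 -361.8 -103.4] rows>= 9.4 yaw 0.109 rz -1.53 tilt [ 6.e-04 -3.e-04 -1.e+00] q [-0.64  0.63  1.71  0.    0.79  0.83] F [-0.5  2.4  6.3] t 48.77
```

```bash
python3 -m jog '[[0,0,-12,0,0,0],[0,0,-25,0,0,0],[0,0,-33,0,0,0],[0,0,-25,0,0,-0.12],[0,0,-10,0,0,-0.12]]' |sed -n 2,6p
python3 -m jog '[[0,0,0,0,0,-0.12],[0,0,0,0,0,-0.12],[0,0,0,0,0,-0.12],[0,0,0,0,0,-0.12],[0,0,0,0,0,-0.12]]' |sed -n 2p
python3 -m jog '[[0,0,0,0,0,-0.12],[0,0,0,0,0,-0.12],[0,0,0,0,0,-0.12],[0,0,0,0,0,-0.12],[0,0,0,0,0,-0.12]]' |sed -n 2p
python3 -m jog '[[0,0,0,0,0,-0.09],[0,0,0,0,0,0],[0,0,0,0,0,0]]' |sed -n 2,3p
python3 go.py 582.1 10.7 166 1.639
```

```text
ee_pos: [511.0, -362.2, 170.3]
orientation: [3.089, 0.553, 0.005]
ft_force: [1.1, 0.2, -2.1]
width: 59.9
grasp_force: 30.0
ee_pos: [509.3, -360.9, 166.3]
ee_pos: [509.2, -360.9, 166.2]
ee_pos: [509.4, -361.0, 166.2]
orientation: [-2.148, -2.292, 0.0]
shift [3.662e+02 9.680e+01 2.000e-01] rows>= 9.1 yaw 1.636 rz -0.003 tilt [-2.e-04  1.e-04 -1.e+00] q [-0.64  0.49  1.67 -0.    0.98 -0.7 ] F [-0.6  0.6 -2.7] t 50.27
```

```bash
python3 -m jog '[[15,4,0,0,0,0],[25,7,0,0,0,0],[32,9,0,0,0,0],[32,9,0,0,0,0],[32,8,0,0,0,0]]' |sed -n 2p
python3 -m jog '[[32,8,0,0,0,0],[32,8,0,0,0,0],[32,8,0,0,0,0],[32,8,0,0,0,0],[32,8,0,0,0,0]]' |sed -n 2p
python3 -m jog '[[32,8,0,0,0,0],[20,6,0,0,0,0],[12,4,0,0,0,0],[6,2,0,0,0,0],[0,0,0,0,0,0]]' |sed -n 2p
python3 -m jog '[[0,0,0,0,0,0],[0,0,0,0,0,0]]' |sed -n 2p
python3 go.py 582.1 10.7 118 1.639
```

```text
ee_pos: [537.2, -220.9, 166.1]
ee_pos: [566.0, -58.1, 166.2]
ee_pos: [581.5, 11.7, 166.0]
ee_pos: [581.2, 9.6, 165.9]
shift [ 1.1  1.  47.9] rows>= 1.1 yaw 1.637 rz -0.002 tilt [-5.e-04 -3.e-04 -1.e+00] q [-0.    0.43  1.77 -0.    0.94 -0.07] F [-0.2  0.1 -3.4] t 51.68
```

```bash
python3 -m jog '[[1,1,10,0,0,0],[0,0,14,0,0,0],[0,0,11,0,0,0],[0,0,6,0,0,0],[0,0,3,0,0,0]]' |sed -n 2,4p
python3 -m jog '[[0,0,1,0,0,0],[0,0,1,0,0,0],[0,0,0,0,0,0],[0,0,0,0,0,0],[0,0,0,0,0,0]]' |sed -n 2,4p
python3 -m jog '[[0,0,1,0,0,0],[0,0,0,0,0,0],[0,0,0,0,0,0],[0,0,0,0,0,0]]' |sed -n 2,4p
python3 -m jog '[[0,0,0.5,0,0,0],[0,0,0,0,0,0],[0,0,0,0,0,0]]' |sed -n 2,4p
```

```text
ee_pos: [581.5, 11.2, 120.3]
orientation: [-2.144, -2.293, 0.003]
ft_force: [-0.4, 0.3, -2.2]
ee_pos: [582.7, 11.7, 120.4]
orientation: [2.144, 2.295, 0.001]
ft_force: [-0.4, 1.0, -2.1]
ee_pos: [582.4, 11.8, 119.0]
orientation: [2.145, 2.296, 0.0]
ft_force: [-1.0, 0.3, -1.9]
ee_pos: [582.4, 11.7, 118.4]
orientation: [-2.145, -2.296, 0.0]
ft_force: [-0.4, -0.3, -3.0]
```

```bash
python3 -m jog '[[0,0,0.5,0,0,0],[0,0,0,0,0,0],[0,0,0,0,0,0]]' |sed -n 2,4p
python3 -m jog '[[0,0,0.5,0,0,0],[0,0,0,0,0,0],[0,0,0,0,0,0]]' |sed -n 2,4p
python3 -m jog '[[0,0,0,0,0,0],[0,0,0,0,0,0],[0,0,0,0,0,0],[0,0,0,0,0,0],[0,0,0,0,0,0]]' 80
python3 -m jog '[[0,0,-10,0,0,0],[0,0,-20,0,0,0],[0,0,-25,0,0,0],[0,0,-20,0,0,0],[0,0,-5,0,0,0]]' |sed -n 2p
python3 -m jog '[[0,0,0,0,0,0],[0,0,0,0,0,0]]' |sed -n 2p
python3 go.py 583.7 -351 200 0.113
```

```text
ee_pos: [582.4, 11.7, 117.9]
orientation: [-2.145, -2.296, 0.0]
ft_force: [0.0, -0.2, -2.2]
ee_pos: [582.5, 11.7, 117.7]
orientation: [2.145, 2.296, 0.0]
ft_force: [-1.3, 0.2, 1.2]
t: 54.02
ee_pos: [582.5, 11.7, 117.5]
orientation: [2.145, 2.296, 0.0]
ft_force: [0.3, 0.1, -0.0]
width: 80.1
grasp_force: 0.0
ee_pos: [584.5, 11.7, 201.5]
ee_pos: [582.1, 11.7, 197.3]
shift [-362.   -23.1   -2.7] rows>= 8.7 yaw 1.639 rz 1.526 tilt [ 0.  0. -1.] q [-0.    0.39  1.75  0.    1.   -0.07] F [ 0.1  0.4 -0. ] t 54.6
```

Contact then release were clean. Now the tin.

```bash
python3 -m jog '[[-15,-1,0,0,0,0],[-25,-2,0,0,0,0],[-33,-2,0,0,0,0],[-33,-2,0,0,0,0],[-33,-2,0,0,0,0]]' |sed -n 2p
python3 -m jog '[[-33,-2,0,0,0,0],[-33,-2,0,0,0,0],[-33,-2,0,0,0,0],[-33,-2,0,0,0,0],[-33,-2,0,0,0,0]]' |sed -n 2p
python3 -m jog '[[-33,-2,0,0,0,0],[-16,-1,0,0,0,0],[-9,-1,0,0,0,0],[0,0,0,0,0,0.12],[0,0,0,0,0,0.12]]' |sed -n 2p
python3 -m jog '[[0,0,0,0,0,0.12],[0,0,0,0,0,0.12],[0,0,0,0,0,0.12],[0,0,0,0,0,0.12],[0,0,0,0,0,0.12]]' |sed -n 2p
python3 -m jog '[[0,0,0,0,0,0.12],[0,0,0,0,0,0.12],[0,0,0,0,0,0.12],[0,0,0,0,0,0.12],[0,0,0,0,0,0.12]]' |sed -n 2p
python3 -m jog '[[0,0,0,0,0,0.09],[0,0,0,0,0,0],[0,0,0,0,0,0]]' |sed -n 2,3p
python3 go.py 583.7 -351 53 0.113
```

```text
ee_pos: [581.7, -128.5, 195.6]
ee_pos: [582.9, -294.0, 195.4]
ee_pos: [583.4, -350.4, 196.0]
ee_pos: [583.8, -349.2, 196.4]
ee_pos: [583.8, -349.2, 196.4]
ee_pos: [583.9, -349.7, 196.7]
orientation: [-3.135, -0.177, 0.002]
shift [ -0.2   1.4 143.7] rows>= 3.4 yaw 0.113 rz -0.0 tilt [-0.0012  0.0011 -1.    ] q [-0.56  0.53  1.52  0.    1.1   0.9 ] F [-0.1  0.3  0.2] t 56.93
```

```bash
python3 -m jog '[[0,1,20,0,0,0],[0,0,35,0,0,0],[0,0,32,0,0,0],[0,0,25,0,0,0],[0,0,15,0,0,0]]' |sed -n 2p
python3 -m jog '[[0,0,10,0,0,0],[0,0,5,0,0,0],[0,0,2,0,0,0],[0,0,0,0,0,0],[0,0,0,0,0,0]]' |sed -n 2,4p
python3 -m jog '[[0,0,0,0,0,0],[0,0,0,0,0,0],[0,0,0,0,0,0],[0,0,0,0,0,0],[0,0,0,0,0,0]]' 40 
python3 -m jog '[[0,0,0,0,0,0],[0,0,0,0,0,0]]' |sed -n 2,6p
python3 -m jog '[[0,0,-12,0,0,0],[0,0,-25,0,0,0],[0,0,-33,0,0,0],[0,0,-25,0,0,-0.12],[0,0,-10,0,0,-0.12]]' |sed -n 2,6p
python3 -m jog '[[0,0,0,0,0,-0.12],[0,0,0,0,0,-0.12],[0,0,0,0,0,-0.12],[0,0,0,0,0,-0.12],[0,0,0,0,0,-0.12]]' |sed -n 2p
python3 -m jog '[[0,0,0,0,0,-0.12],[0,0,0,0,0,-0.12],[0,0,0,0,0,-0.12],[0,0,0,0,0,-0.12],[0,0,0,0,0,-0.12]]' |sed -n 2p
python3 -m jog '[[0,0,0,0,0,-0.09],[0,0,0,0,0,0],[0,0,0,0,0,0]]' |sed -n 2,3p
python3 go.py 586.8 -65.3 158 1.639
```

```text
ee_pos: [582.5, -350.4, 66.9]
ee_pos: [585.1, -352.5, 54.9]
orientation: [3.136, 0.171, 0.003]
ft_force: [-0.2, -0.1, 0.4]
t: 58.18
ee_pos: [584.4, -351.8, 54.2]
orientation: [-3.137, -0.171, -0.001]
ft_force: [-0.1, 3.4, 6.0]
width: 61.6
grasp_force: 30.0
ee_pos: [584.4, -351.8, 54.3]
orientation: [-3.137, -0.171, -0.001]
ft_force: [-0.7, 3.7, 6.0]
width: 61.4
grasp_force: 30.0
ee_pos: [585.7, -353.2, 163.0]
orientation: [3.089, 0.553, 0.006]
ft_force: [0.9, -0.4, -2.2]
width: 61.5
grasp_force: 30.0
ee_pos: [583.8, -351.9, 158.6]
ee_pos: [583.7, -352.0, 158.5]
ee_pos: [583.9, -352.0, 158.5]
orientation: [-2.148, -2.292, 0.0]
shift [285.9  21.6   0.6] rows>= 6.9 yaw 1.636 rz -0.003 tilt [-4.e-04  1.e-04 -1.e+00] q [-0.56  0.58  1.54 -0.    1.03 -0.62] F [ 0.2  0.4 -3.5] t 59.85
```

```bash
python3 -m jog '[[15,1,0,0,0,0],[25,2,0,0,0,0],[30,2,0,0,0,0],[30,3,0,0,0,0],[30,3,0,0,0,0]]' |sed -n 2p
python3 -m jog '[[30,3,0,0,0,0],[30,3,0,0,0,0],[30,2,0,0,0,0],[30,2,0,0,0,0],[18,1,0,0,0,0]]' |sed -n 2p
python3 -m jog '[[12,0,0,0,0,0],[6,0,0,0,0,0],[0,0,0,0,0,0],[0,0,0,0,0,0],[0,0,0,0,0,0]]' |sed -n 2p
python3 go.py 586.8 -65.3 111 1.639
```

```text
ee_pos: [585.8, -219.6, 158.5]
ee_pos: [587.1, -79.6, 158.6]
ee_pos: [586.8, -66.1, 158.5]
shift [ 0.8  0.1 47.5] rows>= 1.1 yaw 1.637 rz -0.002 tilt [ 2.e-04 -3.e-04 -1.e+00] q [-0.13  0.45  1.75 -0.    0.93 -0.2 ] F [-0.6  0.  -4.1] t 61.1
```

```bash
python3 -m jog '[[1,0,10,0,0,0],[0,0,14,0,0,0],[0,0,11,0,0,0],[0,0,6,0,0,0],[0,0,3,0,0,0]]' |sed -n 2,4p
python3 -m jog '[[0,0,1,0,0,0],[0,0,1,0,0,0],[0,0,0,0,0,0],[0,0,0,0,0,0],[0,0,0,0,0,0]]' |sed -n 2,4p
python3 -m jog '[[0,0,1,0,0,0],[0,0,0,0,0,0],[0,0,0,0,0,0],[0,0,0,0,0,0]]' |sed -n 2,4p
python3 -m jog '[[0,0,0.7,0,0,0],[0,0,0,0,0,0],[0,0,0,0,0,0]]' |sed -n 2,4p
python3 -m jog '[[0,0,0.5,0,0,0],[0,0,0,0,0,0],[0,0,0,0,0,0]]' |sed -n 2,4p
```

```text
ee_pos: [585.7, -64.5, 112.7]
orientation: [-2.144, -2.293, 0.002]
ft_force: [0.0, 0.8, -2.6]
ee_pos: [587.0, -64.2, 113.0]
orientation: [2.144, 2.295, 0.001]
ft_force: [-0.0, -0.4, -3.0]
ee_pos: [586.6, -64.1, 111.5]
orientation: [2.145, 2.296, 0.0]
ft_force: [-0.1, -0.2, -3.9]
ee_pos: [586.6, -64.2, 110.7]
orientation: [-2.145, -2.296, 0.0]
ft_force: [0.9, 0.4, -3.8]
ee_pos: [586.7, -64.2, 110.3]
orientation: [2.145, 2.296, 0.0]
ft_force: [1.1, 0.1, -2.7]
```

```bash
python3 -m jog '[[0,0,0.5,0,0,0],[0,0,0,0,0,0],[0,0,0,0,0,0]]' |sed -n 2,4p
python3 -m jog '[[0,0,0,0,0,0],[0,0,0,0,0,0],[0,0,0,0,0,0],[0,0,0,0,0,0],[0,0,0,0,0,0]]' 80
python3 -m jog '[[0,0,-10,0,0,0],[0,0,-20,0,0,0],[0,0,-30,0,0,0],[0,0,-30,0,0,0],[0,0,-15,0,0,0]]' |sed -n 2p
python3 -m jog '[[-20,0,0,0,0,0],[-33,0,0,0,0,0],[-33,0,0,0,0,0],[-33,0,0,0,0,0],[-33,0,0,0,0,0]]' |sed -n 2p
python3 -m jog '[[-33,0,0,0,0,0],[-20,0,0,0,0,0],[0,0,0,0,0,0],[0,0,0,0,0,0],[0,0,0,0,0,0]]' |sed -n 2p
python3 - <<'E'
from h import *
from workcell import eyes
for n in("scene","top"):
    d=eyes.get_image(n); cv2.imwrite(f"pics/{n}9.png",d["img"][:,:,::-1]); P,m=cloud(d); d0=dict(np.load(f"pics/{n}0.npz")); P0,m0=cloud(d0)
    for k,c,z0,z1,r in(("tin",(587,-66),135,150,40),("disp",(582,11),175,192,30),("can",(577,87),202,216,30),("caps",(638,176),168,182,40),("dish",(665,-144),80,95,50)):
        o=[]
        for Q,mm in((P0,m0),(P,m)):
            p=Q[mm]; g=p[(p[:,2]>z0)&(p[:,2]<z1)&(np.hypot(p[:,0]-c[0],p[:,1]-c[1])<r)]; o.append(g.mean(0))
        print(n,k,(o[1]-o[0]).round(1))
    p=P[m];g=p[(p[:,2]>76)&(p[:,2]<90)&(np.hypot(p[:,0]-508,p[:,1]-348)<115)];print("brush",cv2.minAreaRect(g[:,:2].astype(np.float32)))
    g=p[(p[:,2]>60)&(p[:,2]<70)&(np.hypot(p[:,0]-508,p[:,1]-348)<95)];print("bowl",fitc(g[:,:2],76))
E
```

```text
ee_pos: [586.7, -64.2, 110.2]
orientation: [2.144, 2.296, 0.0]
ft_force: [-1.8, 0.5, 4.1]
t: 63.43
ee_pos: [586.7, -64.1, 109.7]
orientation: [2.145, 2.296, 0.0]
ft_force: [0.1, -0.2, 0.1]
width: 79.9
grasp_force: 0.0
ee_pos: [588.2, -64.3, 219.0]
ee_pos: [597.0, -217.2, 215.8]
ee_pos: [600.3, -267.9, 215.0]
scene tin [ 0.2  0.4 -0.1]
scene disp [-0.7  0.2 -0.1]
scene can [-0.7  1.   0.1]
scene caps [ 0.2 -0.1  0. ]
scene dish [ 0.2  0.  -0.1]
brush ((511.1880798339844, 348.35809326171875), (48.050315856933594, 209.77561950683594), 3.315139055252075)
bowl (array([509.60402122, 349.15143433]), np.float64(11.564828743172686))
top tin [-0.1  0.2  0.3]
top disp [-0.4  1.3  0.1]
top can [-0.6  1.2  0.2]
top caps [ 0.1 -0.2  0. ]
top dish [ 0.1 -0.2 -0.3]
brush ((508.1018371582031, 345.9283752441406), (46.03790283203125, 209.3651123046875), 4.78010892868042)
bowl (array([506.2823107, 347.0492635]), np.float64(4.403168866544162))
```

View pics/scene9.png

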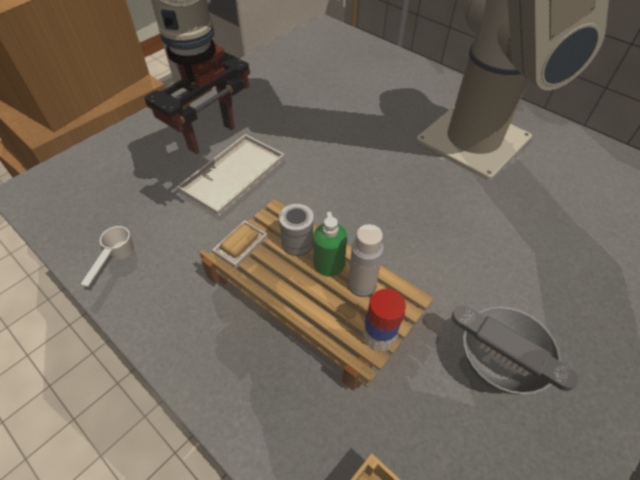

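The tin (296,230), dispenser (329,246) and can (366,262) are back within about 1.5 mm of their spots. The brush lies level across the bowl (512,346), the caps and dish haven't moved, and the arm is clear.

```bash
python3 -c "
from workcell import ticket; print(ticket.close_job())"
```

```text
the job is handed in; nothing more can be done
None
```

The job is handed in, with no verdict returned: the last pictures show the brush level across the bowl, bristles down, the tin, dispenser and can upright within about 1.5 mm of their starting spots, and the caps and soap dish unmoved.

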